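Clamp a bearing ball in a bench micrometer with its ratchet knob

ROBOT

A 7-joint arm with a two-finger parallel gripper is mounted at the origin on a cart in front of the work surface, level with it; the furniture and walls round the work are solid. World frame = base frame: x ahead of the robot, y to its left, z up, the work surface at z = 0. Lengths are in m, angles in rad, forces in N, time in s.
With the tool pointing down it reaches from about 0.4 to 0.875 m from the base axis. Payload 19.3 kg.
Tool frame: the origin (TCP) lies midway between the tips of the shut fingers; the grasp point (between the pads) lies 19 mm behind it; z points along the fingers, y is the direction in which the jaws open and shut (so a half turn about z gives the same grasp; the last joint's range is limited). The gripper opens to 85 mm and grips with 20 to 120 N. Pads are 22 mm wide; open, the fingers measure 114 mm over their backs; the gripper's body (76 mm by 85 mm) begins 54 mm behind the grasp point. The pads swing forward as they close: fully open they stand 13 mm farther back than shut.
Start: joints at [-1.362, 0.521, -0.036, 1.599, 0.021, 1.021, -0.113], TCP at [0.172, 0.601, 0.231] pointing down, gripper open.
Joint ranges: [-2.91, 2.91], [-0.3, 2.13], [-1.5, 1.42], [0.17, 2.43], [-1.26, 4.41], [0.16, 1.93], [-2.52, 2.52]. Speed limits (rad/s): [1.89, 1.89, 2.39, 2.39, 3.01, 3.01, 3.01].

INTERFACE

Orientations are given as [roll, pitch, yaw] about the fixed x, y, z axes, in that order (R = Rz(yaw) Ry(pitch) Rx(roll)).
In Python, from workcell import bot gives the robot as it stands.
- The arm moves only by the tool servo_tool, never from a script. Its argument "plan" is a list of rows, each a list of 5 numbers: the shift along the world's x, y, z in mm, then the turn about the world's z in rad, then the gripper's target within -1 to 1 (shut at 1, half-way at 0, fully open at -1). In form: [[tx, ty, tz, yaw, jaw], ...]. A call has exactly 10 rows; each row is the pose to reach, as a shift and turn from the pose commanded when the call began; what a row does not reach only later rows make up. A row lasts 1/12 s, in which the tool goes at most 41.7 mm and 7.16 degrees, less where a joint would pass 70% of its speed; a pose out of reach is approached as far as the arm can. A call with a gripper value outside its range is refused whole. The fingers move at their own pace and stop on an object; "squeeze" is the grip in N (left out, the last holds). Time passes only in rows, so rows that repeat a pose let the fingers close, or fill a call up. It gives the time, the measured TCP pose, the force and the opening at its end, in the units of the state.
- bot.observe(): the state, without advancing time (a new reading comes with each control period).
- bot.grab_frame(name): name is "scene" or "top" or "wrist"; returns the picture (384x512x3 uint8, blue, green, red); there is no depth.
- bot.calibration(name): a dict with "fx", "fy", "cx", "cy" (pixels), "T" (4x4, takes a point from camera to world coordinates). Camera axes: x right, y down, z forward; pixel columns grow to the right and rows downward; lengths in m; the calibration is good to about 2 mm. A picture is of the moment at which its call begins: read the wrist's pose just before it. calibration takes no time and is no camera call; for the wrist camera it gives the pose at the moment of the call.
- bot.job_done(): hands the job in, once; it reports no verdict.
The state is a dict: "clock": time; "qpos": joint angles; "qd": joint speeds; "joint_efforts": joint torques, N m; "position": TCP position; "tool_rot": TCP orientation; "force": force on the tool from outside, world axes, zero at the start; "moment": the same for the moment, N m; "grip_width": finger opening in m.
Only numpy, scipy, OpenCV 4.12 (cv2) and the standard library are available. Lean on these libraries where they do the work, as an engineer would, in place of code of your own. Each camera call takes 0.05 s, during which the arm holds its last target.

TASK

Pull the micrometer's little drawer fully out to its stop by the red handle, so that the steel ball comes to lie under the spindle. Then turn the dark ratchet knob at the top of the leaning micrometer clockwise, taking fresh grips as needed, until the spindle presses on the ball and the knob slips on the thimble: let it slip about an eighth of a turn and never a quarter turn or more, then let go and leave the ball clamped.

Things in the scene. Friction and masses are not known exactly. Their poses are not given: they have to be found in the camera images.
- gauge: Fixed bench micrometer on a grey and white stand, base 88 x 150 x 12 mm. Origin under the stand, z up. It leans to its own -x, towards the near bench edge: the spindle axis passes through (0, 0, 80 mm) and rises along (-0.523, 0, 0.853), 0.55 rad from vertical. The grey C-frame stands on the +x side; a low clear cover spans y = +20 to +63 mm.
- drawer (a joint): How far the drawer is out, m: 0 closed (pocket under the clear cover), 0.035 at its stop (pocket exactly under the spindle). It slides along the gauge's -y, level, with about 2 N of friction, and stays where it is left.
- drawer_handle (a point): Centre of the drawer's upright red handle: 12 mm thick (point x), 16 mm wide (point y), 36 mm tall (point z, parallel to the leaning spindle axis). Pull along point -y. Its foot on the drawer plate is 17.5 mm below this point along point z; lower guide rails end 25 mm either side in point x. The micrometer stands 72 mm away in +y when the drawer is closed.
- ratchet_knob (a point): Centre of the dark ribbed ratchet knob: diameter 24 mm, length 28 mm, axis = point z, out of its free end, 0.55 rad from vertical. The thimble below it is 18 mm in diameter, 30 mm long. Turned clockwise seen from the free end, knob and thimble turn together (0.04 N m) and sink 2.5 mm per rad, 5 to 9 mm until the ball is met; then the knob slips smoothly at 0.10 N m.
- ratchet (a joint): Angle, rad, by which the knob has slipped on the thimble (their yellow lines part): 0 at the start, grows as it slips clockwise, still while both turn together. Wanted: about 0.8 (an eighth of a turn); never 1.57 or more. As the ball is squeezed it begins to slip gradually.
- spindle: The sliding steel spindle, 10 mm in diameter, with the thimble and the knob on it. Its origin is on the spindle axis, 27 mm below its flat lower end, z up along the axis; it moves only along its axis.
- ball: Loose steel bearing ball, 16 mm in diameter, lying in the round pocket (17.5 mm wide, 6 mm deep) of the drawer; origin at its centre. It rides with the drawer and need not be touched.

How it is judged:
By the outcome, as a careful person would: the job done as asked, in the order asked, and still so for the second after the job is handed in, with the robot touching nothing.
It also fails if it takes over 70 s, if anything falls off the work surface, if the arm or the gripper's body presses on something with over 40 N, if the wrist force passes 120 N, or if a joint passes its speed limit or range.

## Working session

There is one attempt and no reset: what is moved stays moved. The work goes in short steps, Python scripts to look and compute and a tool call to move; the robot and the scene stay as the last step left them, time stands still between calls to the robot, and variables do not carry over. Pictures are saved under pics/ and viewed, and the job is handed in when it is done.

Besides the shell and the picture viewer there is one more tool, called after "Call:" by a JSON object that holds its "name" and its "arguments", one argument or row to a line. servo_tool: Moves the arm, as the interface text tells. Its arguments: {"type":"object","properties":{"plan":{"type":"array","items":{"type":"array","items":{"type":"number"}}},"squeeze":{"type":"number"}},"required":["plan"]}

```bash
mkdir -p pics; ls
python3 - <<'E'
from workcell import bot
import cv2
print(bot.observe())
for n in ["scene","top","wrist"]:
    print(n,bot.calibration(n))
    cv2.imwrite(f"pics/{n}0.png",bot.grab_frame(n))
E
```

```text
pics
{'clock': 0.0, 'qpos': array([-1.36219084,  0.52205233, -0.03630768,  1.60003013,  0.02120163,
        1.02108876, -0.11278103]), 'qd': array([-0.00198445, -0.00029699, -0.00163026, -0.00054395,  0.00019221,
       -0.00173993, -0.00061814]), 'joint_efforts': array([ 1.54035615e-04, -9.27130008e+01,  1.98020071e+00, -3.69907236e+01,
        1.80138083e-02,  8.55238759e-03,  6.61915919e-05]), 'position': array([0.17195608, 0.60051316, 0.23069416]), 'tool_rot': array([-3.14040303e+00,  9.68463072e-05,  2.86278038e+00]), 'force': array([-0.30283093,  0.0830972 ,  1.21486116]), 'moment': array([-0.01375932, -0.02213693,  0.01036059]), 'grip_width': 0.08528324586730517}
scene {'fx': 493.0418731426041, 'fy': 493.0418731426041, 'cx': 249.160946137366, 'cy': 184.44473407019808, 'T': array([[ 0.89538421, -0.2431793 ,  0.37302941,  0.18246073],
       [-0.44456052, -0.44009613,  0.78018032, -0.61961693],
       [-0.02555491, -0.86439529, -0.50216305,  0.56473926],
       [ 0.        ,  0.        ,  0.        ,  1.        ]])}
top {'fx': 402.4913916804817, 'fy': 402.4913916804817, 'cx': 261.1235666758097, 'cy': 195.3486398469905, 'T': array([[-0.00355236, -0.99620615,  0.08695223,  0.42391676],
       [-0.99986387,  0.00213738, -0.01636075,  0.04362484],
       [ 0.01611283, -0.08699851, -0.99607813,  0.9800149 ],
       [ 0.        ,  0.        ,  0.        ,  1.        ]])}
wrist {'fx': 271.2912671283409, 'fy': 271.2912671283409, 'cx': 251.00161584253715, 'cy': 190.13394388306256, 'T': array([[ 0.27470462,  0.91012653,  0.31017264,  0.09182766],
       [ 0.96152806, -0.25965617, -0.08967981,  0.62347999],
       [-0.00108173,  0.32287515, -0.94644095,  0.37379113],
       [ 0.        ,  0.        ,  0.        ,  1.        ]])}
```

View pics/scene0.png

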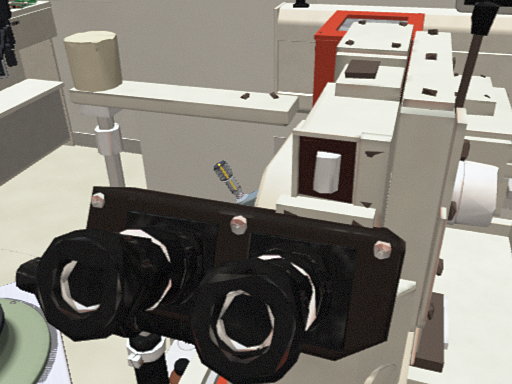

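View pics/top0.png

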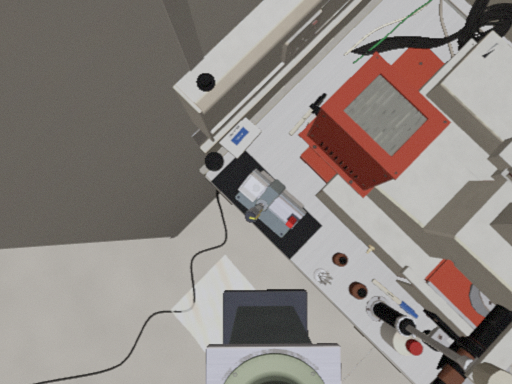

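View pics/wrist0.png

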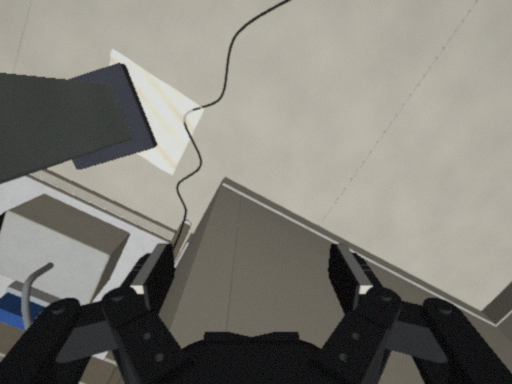

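Run:
```python
import cv2
a=cv2.imread("pics/top0.png")[140:270,190:340]; cv2.imwrite("pics/top0z.png",cv2.resize(a,None,fx=5,fy=4.6,interpolation=cv2.INTER_CUBIC))
a=cv2.imread("pics/scene0.png")[140:230,190:310]; cv2.imwrite("pics/scene0z.png",cv2.resize(a,None,fx=6,fy=6,interpolation=cv2.INTER_CUBIC))
```

```text
(no output)
```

View pics/top0z.png

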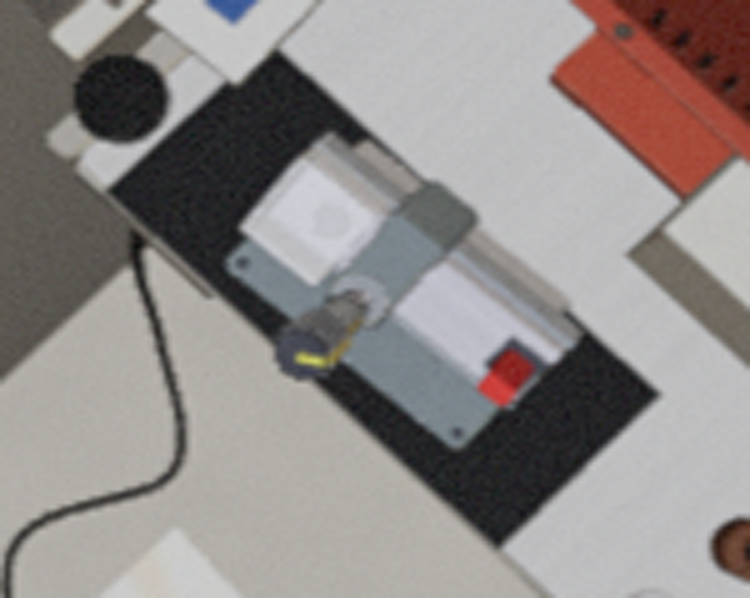

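View pics/scene0z.png

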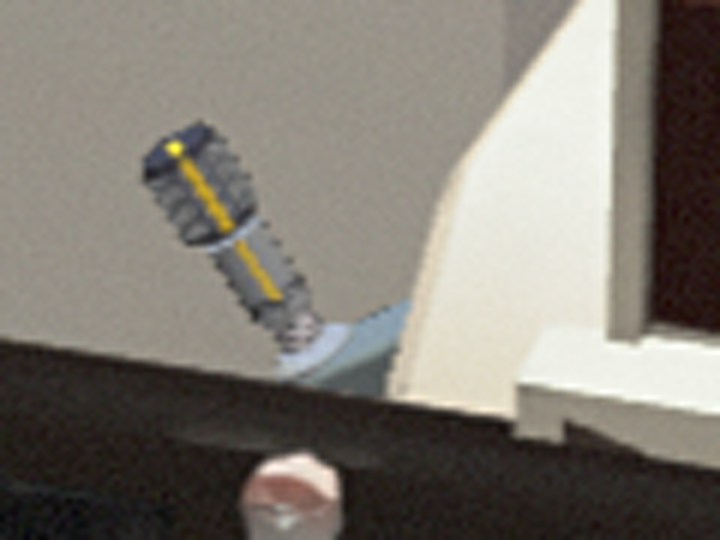

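```bash
cat > h.py <<'E'
import numpy as np, cv2
def proj(c,P):
    T=np.linalg.inv(c["T"]); p=T[:3,:3]@np.asarray(P,float).T+T[:3,3:4]
    return np.array([c["fx"]*p[0]/p[2]+c["cx"], c["fy"]*p[1]/p[2]+c["cy"]]).T
def ray(c,uv):
    d=c["T"][:3,:3]@np.array([(uv[0]-c["cx"])/c["fx"],(uv[1]-c["cy"])/c["fy"],1]); return c["T"][:3,3],d/np.linalg.norm(d)
def tri(obs):
    A=np.zeros((3,3));b=np.zeros(3)
    for c,uv in obs:
        o,d=ray(c,uv);M=np.eye(3)-np.outer(d,d);A+=M;b+=M@o
    p=np.linalg.solve(A,b); return p,[np.linalg.norm((np.eye(3)-np.outer(ray(c,u)[1],ray(c,u)[1]))@(p-ray(c,u)[0])) for c,u in obs]
def onz(c,uv,z):
    o,d=ray(c,uv); return o+d*(z-o[2])/d[2]
E
python3 - <<'E'
from workcell import bot
from h import *
t=bot.calibration("top");s=bot.calibration("scene")
print(tri([(t,(250.4,217.6)),(s,(219.7,165))]))
z=lambda x,y:(190+x/5,140+y/4.6)
for n,p,h in [("screwA",z(242,263),.012),("screwB",z(457,432),.012),("cornerBot",z(458,452),.012),("cornerL",z(228,255),.012),("handletop",z(512,370),.05),("mat",z(655,395),0),("mat",z(500,547),0),("mat",z(278,52),0),("mat",z(110,188),0)]: print(n,onz(t,p,h))
E
```

```text
(array([0.44988318, 0.05166107, 0.18481947]), [np.float64(0.0006159690471849136), np.float64(0.0006159690471849125)])
screwA [0.50411866 0.08254268 0.012     ]
screwB [ 0.415547   -0.02054259  0.012     ]
cornerBot [ 0.40518298 -0.02093959  0.012     ]
cornerL [0.50834276 0.08929671 0.012     ]
handletop [ 0.44677596 -0.04370423  0.05      ]
mat [ 0.43457777 -0.11797674  0.        ]
mat [ 0.35529188 -0.04164045  0.        ]
mat [0.61859676 0.06543419 0.        ]
mat [0.54529428 0.1476379  0.        ]
```

Run:
```python
from workcell import bot
from h import *
t=bot.calibration("top");s=bot.calibration("scene")
print(tri([(t,(205,82)),(s,(92,40))]))
print(tri([(t,(213,161)),(s,(92,40))]))
print("start px top",proj(t,[[.172,.601,.231],[0,0,0],[0,0,.3]]))
for z in (0,.2,.4,.6): print(z,onz(t,(195,95),z)[:2],onz(t,(340,320),z)[:2])
```

```text
(array([0.4485202 , 0.11319278, 0.4512916 ]), [np.float64(0.16420688159418903), np.float64(0.16420688159418909)])
(array([0.40742172, 0.11358855, 0.41199969]), [np.float64(0.11436520429155145), np.float64(0.11436520429155139)])
start px top [[-58.86022318 373.96011462]
 [273.68353176 412.63480789]
 [282.57121804 497.51511576]]
0 [0.76084998 0.19144398] [ 0.210333  -0.1597483]
0.2 [0.69208914 0.16127727] [ 0.25392086 -0.11824421]
0.4 [0.62332831 0.13111055] [ 0.29750872 -0.07674012]
0.6 [0.55456747 0.10094384] [ 0.34109658 -0.03523603]
```

Run:
```python
from workcell import bot
from h import *
import cv2
t=bot.calibration("top");s=bot.calibration("scene")
for a,b in [((176,92),(72,100)),((205,82),(92,82)),((213,161),(107,110)),((205,82),(105,110)),((205,82),(92,40))]: print(tri([(t,a),(s,b)]))
a=cv2.imread("pics/top0.png")[0:180,140:360]; cv2.imwrite("pics/top0y.png",cv2.resize(a,None,fx=3.3,fy=3.3,interpolation=cv2.INTER_CUBIC))
```

```text
(array([0.43361316, 0.14649481, 0.37119689]), [np.float64(0.19284014715268982), np.float64(0.1928401471526899)])
(array([0.45095897, 0.11197259, 0.39988825]), [np.float64(0.1798046378591832), np.float64(0.1798046378591832)])
(array([0.41906492, 0.12326607, 0.30253479]), [np.float64(0.1214636301354309), np.float64(0.12146363013543085)])
(array([0.46517426, 0.11614418, 0.35403832]), [np.float64(0.18269314914349463), np.float64(0.18269314914349452)])
(array([0.4485202 , 0.11319278, 0.4512916 ]), [np.float64(0.16420688159418903), np.float64(0.16420688159418909)])
```

View pics/top0y.png

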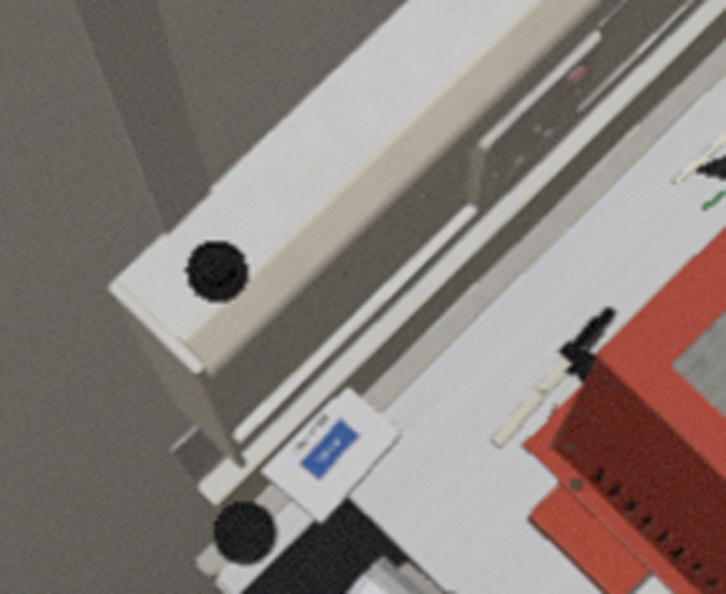

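Run:
```python
from workcell import bot
from h import *
t=bot.calibration("top");s=bot.calibration("scene");w=bot.calibration("wrist")
print(tri([(t,(178,237)),(w,(225,180))]))
print(tri([(t,(222,257)),(w,(115,50))]), "paper")
print(tri([(t,(206,178)),(w,(188,222))]), "bench corner")
print(proj(w,[[.545,.148,0],[.455,.047,.173],[.619,.065,0],[.172,.601,.231]]))
```

```text
(array([ 0.40410112,  0.39669727, -0.85656284]), [np.float64(0.010372100504405306), np.float64(0.010372100504405225)])
(array([ 0.11737479,  0.24702378, -0.36767096]), [np.float64(0.23827269293197353), np.float64(0.23827269293197356)]) paper
(array([ 0.59232215,  0.22266056, -0.75397699]), [np.float64(0.06561839887887842), np.float64(0.06561839887887844)]) bench corner
[[ 83.08395511 399.90269979]
 [-96.83486965 508.12849579]
 [ 63.63759522 431.17770003]
 [251.86279093 244.82252024]]
```

Call:
{"name": "servo_tool", "arguments": {
  "plan": [
    [5, -20, 20, 0, -1],
    [15, -50, 40, -0.05, -1],
    [25, -85, 60, -0.1, -1],
    [40, -120, 75, -0.15, -1],
    [55, -155, 80, -0.2, -1],
    [70, -190, 80, -0.25, -1],
    [85, -225, 80, -0.3, -1],
    [100, -260, 80, -0.35, -1],
    [115, -290, 80, -0.4, -1],
    [130, -320, 80, -0.43, -1]
  ]
}}

```text
clock: 0.98
position: [0.3023, 0.279, 0.3114]
tool_rot: [3.141, -0.0, 2.43]
force: [1.2, -0.0, -0.2]
grip_width: 0.0854
```

Call:
{"name": "servo_tool", "arguments": {
  "plan": [
    [18, -33, 0, 0, -1],
    [36, -66, 0, 0, -1],
    [54, -98, 0, 0, -1],
    [72, -130, 0, 0, -1],
    [88, -162, 0, 0, -1],
    [104, -190, 0, 0, -1],
    [118, -216, 0, 0, -1],
    [130, -240, 0, 0, -1],
    [140, -258, 0, 0, -1],
    [140, -258, 0, 0, -1]
  ]
}}

```text
clock: 1.82
position: [0.4431, 0.0194, 0.3113]
tool_rot: [-3.141, 0.001, 2.428]
force: [-0.9, 0.2, -0.1]
grip_width: 0.0855
```

Run:
```python
from workcell import bot
import cv2,numpy as np
o=bot.observe();print({k:np.round(o[k],4) for k in("clock","qpos","position","tool_rot","force")})
print(bot.calibration("wrist"))
a=bot.grab_frame("wrist");cv2.imwrite("pics/w1.png",a)
```

```text
{'clock': np.float64(1.8167), 'qpos': array([-0.6105,  0.1427,  0.4904,  1.963 , -0.0758,  1.0533,  0.7708]), 'position': array([0.4431, 0.0194, 0.3113]), 'tool_rot': array([-3.1411e+00,  1.1000e-03,  2.4285e+00]), 'force': array([-0.9251,  0.2259, -0.1462])}
{'fx': 271.2912671283409, 'fy': 271.2912671283409, 'cx': 251.00161584253715, 'cy': 190.13394388306256, 'T': array([[ 6.53764087e-01,  7.16025656e-01,  2.44744311e-01,
         3.79985659e-01],
       [ 7.56698201e-01, -6.18370616e-01, -2.12192398e-01,
         7.38610797e-02],
       [-5.92510254e-04,  3.23921349e-01, -9.46083827e-01,
         4.54233175e-01],
       [ 0.00000000e+00,  0.00000000e+00,  0.00000000e+00,
         1.00000000e+00]])}
```

View pics/w1.png

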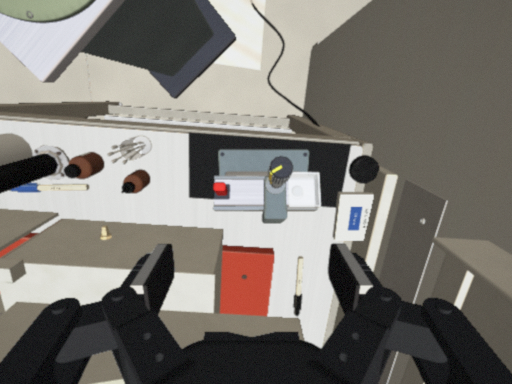

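Run:
```python
import cv2
a=cv2.imread("pics/w1.png")[135:230,190:330]; cv2.imwrite("pics/w1z.png",cv2.resize(a,None,fx=5.5,fy=5.5,interpolation=cv2.INTER_CUBIC))
```

```text
(no output)
```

View pics/w1z.png

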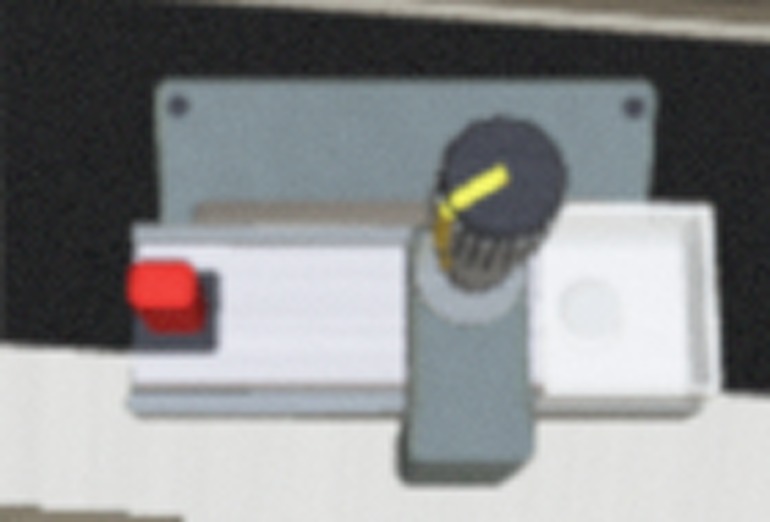

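```bash
cat >> h.py <<'E'
Tw1=np.array([[ 6.53764087e-01,  7.16025656e-01,  2.44744311e-01,3.79985659e-01],[ 7.56698201e-01, -6.18370616e-01, -2.12192398e-01,7.38610797e-02],[-5.92510254e-04,  3.23921349e-01, -9.46083827e-01,4.54233175e-01],[0,0,0,1]])
E
python3 - <<'E'
from workcell import bot
from h import *
t=bot.calibration("top");s=bot.calibration("scene");w=dict(bot.calibration("wrist"),T=Tw1)
z=lambda x,y:(190+x/5,140+y/4.6)
zw=lambda x,y:(190+x/5.5,135+y/5.5)
print("knob",tri([(t,(250.4,217.6)),(w,zw(505,177))]),tri([(t,(250.4,217.6)),(s,(219.7,165)),(w,zw(505,177))]))
for n,a,b in [("sA",z(242,263),zw(633,107)),("sB",z(457,432),zw(178,105))]:
    print(n,tri([(t,a),(w,b)]),onz(t,a,.012),onz(w,b,.012))
print("handle top",tri([(t,z(499,386)),(w,zw(162,285))]))
for h in(.05,.06,.07):print(h,onz(t,z(499,386),h),onz(w,zw(162,285),h))
E
```

```text
knob (array([0.44949256, 0.05284445, 0.19093405]), [np.float64(0.0010943883329155141), np.float64(0.00109438833291553)]) (array([0.45056226, 0.05254473, 0.18446676]), [np.float64(0.0014066503997877185), np.float64(0.0003553988318540065), np.float64(0.0013110537159924478)])
sA (array([0.50353791, 0.08245538, 0.01926418]), [np.float64(0.0002055916827554701), np.float64(0.00020559168275547057)]) [0.50411866 0.08254268 0.012     ] [0.50562477 0.08280687 0.012     ]
sB (array([ 0.41583097, -0.02044031,  0.01078591]), [np.float64(0.0003462634357070456), np.float64(0.0003462634357070639)]) [ 0.415547   -0.02054259  0.012     ] [ 0.41602519 -0.01999774  0.012     ]
handle top (array([ 0.43791621, -0.03233614,  0.10968446]), [np.float64(0.00010958652753191865), np.float64(0.00010958652753188656)])
0.05 [ 0.43878003 -0.03761217  0.05      ] [ 0.44805617 -0.0506577   0.05      ]
0.06 [ 0.43862021 -0.03673867  0.06      ] [ 0.44637222 -0.04757733  0.06      ]
0.07 [ 0.43846039 -0.03586517  0.07      ] [ 0.44468828 -0.04449696  0.07      ]
```

Call:
{"name": "servo_tool", "arguments": {
  "plan": [
    [0, -15, -5, 0, 0],
    [1, -35, -15, 0, 0],
    [2, -50, -40, 0, 0],
    [2, -58, -70, 0, 0],
    [2, -58, -100, 0, 0],
    [2, -58, -125, 0, 0],
    [2, -58, -141, 0, 0],
    [2, -58, -141, 0, 0],
    [2, -58, -141, 0, 0],
    [2, -58, -141, 0, 0]
  ]
}}

```text
clock: 2.7
position: [0.4444, -0.0348, 0.1713]
tool_rot: [3.141, 0.001, 2.433]
force: [0.9, -0.0, 1.2]
grip_width: 0.0427
```

Run:
```python
from workcell import bot
import cv2,numpy as np
o=bot.observe();print({k:np.round(o[k],4) for k in("clock","qpos","position","tool_rot","force","grip_width")})
np.save("Tw2.npy",bot.calibration("wrist")["T"])
a=bot.grab_frame("wrist");cv2.imwrite("pics/w2.png",a)
```

```text
{'clock': np.float64(2.7), 'qpos': array([-0.4246,  0.3629,  0.4648,  2.132 , -0.251 ,  0.697 ,  1.07  ]), 'position': array([ 0.4444, -0.0348,  0.1713]), 'tool_rot': array([3.1408e+00, 5.0000e-04, 2.4331e+00]), 'force': array([ 0.8598, -0.0249,  1.2257]), 'grip_width': np.float64(0.0427)}
```

View pics/w2.png

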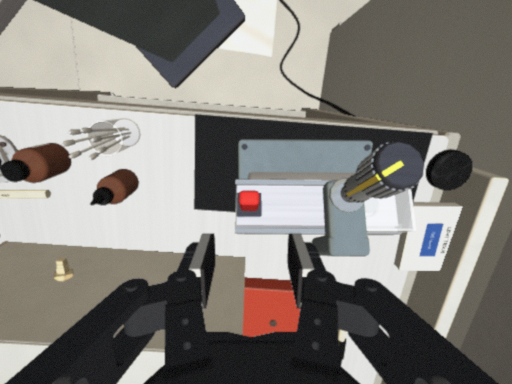

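Run:
```python
import cv2
a=cv2.imread("pics/w2.png")[130:270,220:340]; cv2.imwrite("pics/w2z.png",cv2.resize(a,None,fx=4.2,fy=4.2,interpolation=cv2.INTER_CUBIC))
a=cv2.imread("pics/w2.png")[130:220,330:430]; cv2.imwrite("pics/w2k.png",cv2.resize(a,None,fx=5,fy=5,interpolation=cv2.INTER_CUBIC))
from workcell import bot
o=bot.observe();print(o["position"],o["clock"])
```

```text
[ 0.44461209 -0.03480482  0.17142473] 2.75
```

View pics/w2z.png

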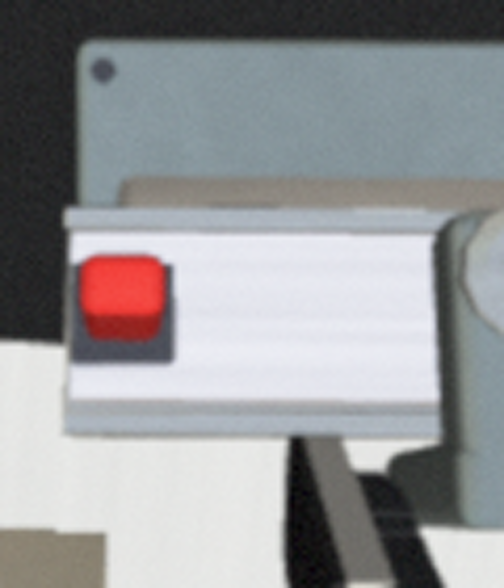

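View pics/w2k.png

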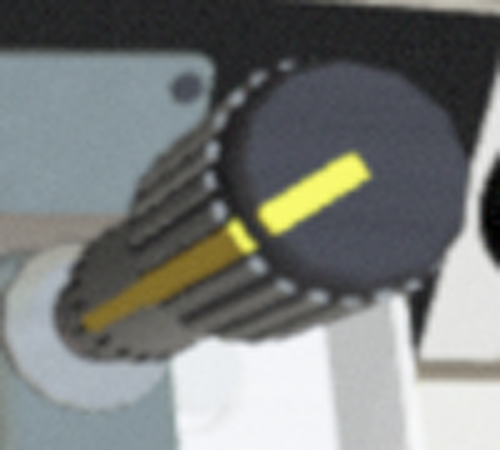

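Run:
```python
from workcell import bot
from h import *
t=bot.calibration("top");s=bot.calibration("scene");c=bot.calibration("wrist");w=dict(c,T=Tw1);w2=dict(c,T=np.load("Tw2.npy"))
z=lambda x,y:(190+x/5,140+y/4.6)
zw=lambda x,y:(190+x/5.5,135+y/5.5)
k=[(t,(250.4,217.6)),(s,(219.7,165)),(w,zw(505,177)),(w2,(401,166))]
for i in range(5): print("knob",*tri([q for j,q in enumerate(k) if j!=i]))
print("knob wrist only",tri(k[2:]))
h=[(t,z(499,386)),(w,zw(162,285)),(w2,(249.3,197.9))]
for i in range(4): print("handle",*tri([q for j,q in enumerate(h) if j!=i]))
print("screwB w2",onz(w2,(220+103/4.2,130+70/4.2),.012),"A",onz(w2,(330+187/5,130+88/5),.012))
```

```text
knob [0.45197528 0.05380796 0.18416273] [np.float64(0.0008701895618201013), np.float64(0.0005415974312442684), np.float64(0.001243980623137746)]
knob [0.44953438 0.05280805 0.19076576] [np.float64(0.0010722914874033349), np.float64(0.0011175469303458753), np.float64(7.015035556919754e-05)]
knob [0.45061577 0.05257982 0.18553746] [np.float64(0.0015057236084947603), np.float64(0.0011737846124569686), np.float64(0.002104102214506335)]
knob [0.45056226 0.05254473 0.18446676] [np.float64(0.0014066503997877185), np.float64(0.0003553988318540065), np.float64(0.0013110537159924478)]
knob [0.45089747 0.0529256  0.18526819] [np.float64(0.0019155228851048215), np.float64(0.0011097855090639588), np.float64(0.0007004433250428527), np.float64(0.0018597936742973866)]
knob wrist only (array([0.45074738, 0.0535334 , 0.18830777]), [np.float64(0.0002128736937742506), np.float64(0.00021287369377419042)])
handle [ 0.43705254 -0.03052622  0.11455997] [np.float64(0.00026231306127948937), np.float64(0.00026231306127948205)]
handle [ 0.43808924 -0.03198688  0.10946032] [np.float64(0.0005023464088803505), np.float64(0.0005023464088803525)]
handle [ 0.43791621 -0.03233614  0.10968446] [np.float64(0.00010958652753191865), np.float64(0.00010958652753188656)]
handle [ 0.43799187 -0.03198847  0.10999967] [np.float64(0.0004179599352910197), np.float64(0.0001850299973565078), np.float64(0.0005994654218865596)]
screwB w2 [ 0.41590503 -0.01996584  0.012     ] A [0.50601216 0.0836771  0.012     ]
```

Call:
{"name": "servo_tool", "arguments": {
  "plan": [
    [-1, 0, -25, 0, 0],
    [-1.5, -0.5, -50, 0, 0],
    [-1.5, -0.5, -66, 0, 0],
    [-1.5, -0.5, -74, 0, 0],
    [-1.5, -0.5, -80, 0, 0],
    [-1.5, -0.5, -80, 0, 0],
    [-1.5, -0.5, -80, 0, 0.2],
    [-1.5, -0.5, -80, 0, 0.4],
    [-1.5, -0.5, -80, 0, 0.45],
    [-1.5, -0.5, -80, 0, 0.45]
  ],
  "squeeze": 25
}}

```text
clock: 3.58
position: [0.4429, -0.0355, 0.0908]
tool_rot: [3.141, 0.001, 2.433]
force: [-0.3, -0.3, -0.5]
grip_width: 0.0237
```

Run:
```python
from workcell import bot
import cv2,numpy as np
a=bot.grab_frame("wrist");cv2.imwrite("pics/w3.png",a)
```

```text
(no output)
```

View pics/w3.png

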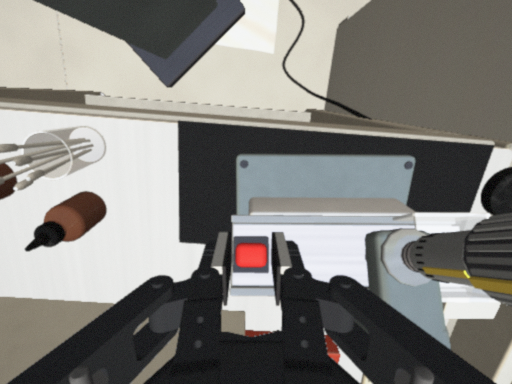

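Call:
{"name": "servo_tool", "arguments": {
  "plan": [
    [0, 0, 0, 0, 0.8],
    [0, 0, 0, 0, 0.8],
    [0, 0, 0, 0, 0.8],
    [-2, -2.3, 0, 0, 0.8],
    [-4.6, -5.3, 0, 0, 0.8],
    [-7.2, -8.3, 0, 0, 0.8],
    [-9.8, -11.4, 0, 0, 0.8],
    [-13.1, -15.1, 0, 0, 0.8],
    [-16.3, -18.9, 0, 0, 0.8],
    [-16.3, -18.9, 0, 0, 0.8]
  ],
  "squeeze": 30
}}

```text
clock: 4.47
position: [0.4258, -0.055, 0.0906]
tool_rot: [3.142, -0.0, 2.432]
force: [-2.5, 0.1, 6.2]
grip_width: 0.0153
```

Run:
```python
from workcell import bot
import cv2,numpy as np
o=bot.observe();print(o["qpos"],o["force"],o["moment"])
a=bot.grab_frame("wrist");cv2.imwrite("pics/w4.png",a)
```

```text
[-0.282277    0.49412553  0.35119447  2.22664577 -0.36589953  0.47394598
  1.21950363] [-2.46463326  0.05297568  6.2111412 ] [-0.19543463  0.55792342 -0.03059154]
```

View pics/w4.png

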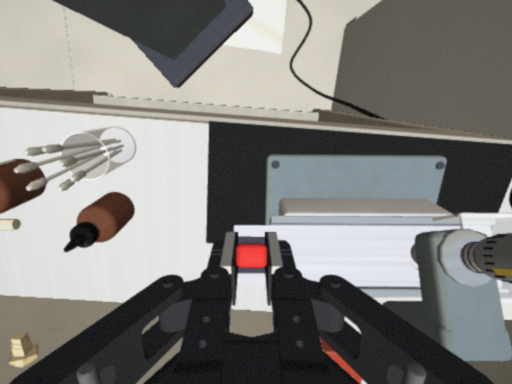

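Call:
{"name": "servo_tool", "arguments": {
  "plan": [
    [-1.3, -1.5, 0, 0, 0.8],
    [-2.6, -3, 0, 0, 0.8],
    [-3.9, -4.5, 0, 0, 0.8],
    [-5.2, -6, 0, 0, 0.8],
    [-5.9, -6.8, 0, 0, 0.8],
    [-6.5, -7.6, 0, 0, 0.8],
    [-6.8, -7.9, 0, 0, 0.8],
    [-7.2, -8.3, 0, 0, 0.8],
    [-7.2, -8.3, 0, 0, 0.8],
    [-7.2, -8.3, 0, 0, 0.8]
  ]
}}

```text
clock: 5.35
position: [0.4197, -0.0621, 0.0906]
tool_rot: [3.14, 0.0, 2.433]
force: [0.7, 6.9, 4.9]
grip_width: 0.0155
```

Run:
```python
from workcell import bot
import cv2,numpy as np
o=bot.observe();print(o["qpos"],o["force"],o["moment"])
f=o["force"];print("along -y gauge resist",f@np.array([.653,.757,0]))
a=bot.grab_frame("wrist");cv2.imwrite("pics/w5.png",a)
```

```text
[-0.26289405  0.48754305  0.34739653  2.239456   -0.36534213  0.46540648
  1.23842101] [0.73248285 6.92680573 4.86614164] [ 1.32353276 -0.37717456 -0.18986715]
along -y gauge resist 5.72190323682866
```

View pics/w5.png

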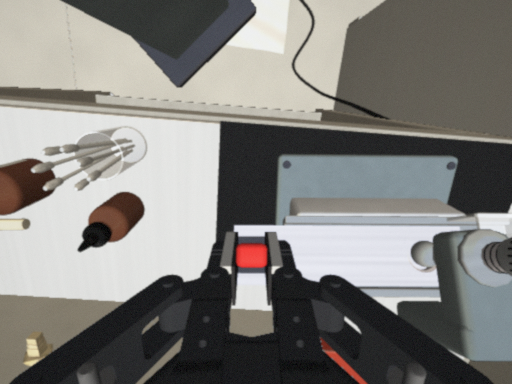

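Call:
{"name": "servo_tool", "arguments": {
  "plan": [
    [-0.3, -0.4, 0, 0, 0.8],
    [-0.6, -0.7, 0, 0, 0.8],
    [-1, -1.1, 0, 0, 0.8],
    [-1.3, -1.5, 0, 0, 0.8],
    [-1.3, -1.5, 0, 0, 0.8],
    [-1.3, -1.5, 0, 0, 0.8],
    [-1.3, -1.5, 0, 0, 0.8],
    [-1.3, -1.5, 0, 0, 0.8],
    [-1.3, -1.5, 0, 0, 0.8],
    [-1.3, -1.5, 0, 0, 0.8]
  ]
}}

```text
clock: 6.23
position: [0.4197, -0.0623, 0.0907]
tool_rot: [3.138, 0.001, 2.435]
force: [10.1, 18.3, -2.7]
grip_width: 0.0152
```

Run:
```python
from workcell import bot
import cv2,numpy as np
o=bot.observe();print(o["position"],o["force"],o["moment"])
f=o["force"];print("along -y gauge resist",f@np.array([.653,.757,0]))
```

```text
[ 0.41967392 -0.06229697  0.09066886] [10.05511427 18.31994821 -2.71748107] [ 3.63658071 -1.93334376 -0.25211894]
along -y gauge resist 20.434190413050086
```

Call:
{"name": "servo_tool", "arguments": {
  "plan": [
    [0.7, 0.8, 0, 0, 0.8],
    [1.3, 1.5, 0, 0, 0.8],
    [1.7, 2, 0, 0, 0.5],
    [1.7, 2, 0, 0, 0.2],
    [1.7, 2, 0, 0, 0],
    [1.7, 2, 0, 0, 0],
    [1.7, 2, 15, 0, 0],
    [1.7, 2, 50, 0, 0],
    [1.7, 2, 90, 0, 0],
    [1.7, 2, 130, 0, 0]
  ]
}}

```text
clock: 7.07
position: [0.4185, -0.063, 0.2216]
tool_rot: [-3.14, -0.001, 2.432]
force: [0.7, 1.6, 1.0]
grip_width: 0.0429
```

Call:
{"name": "servo_tool", "arguments": {
  "plan": [
    [2, 5, 15, 0, 0],
    [6, 20, 22, 0, 0],
    [13, 40, 22, 0.1, 0],
    [20, 60, 22, 0.2, 0],
    [27, 80, 22, 0.3, 0],
    [33, 98, 22, 0.4, 0],
    [37, 111, 22, 0.45, 0],
    [37, 111, 22, 0.45, 0],
    [37, 111, 22, 0.45, 0],
    [37, 111, 22, 0.45, 0]
  ]
}}

```text
clock: 7.9
position: [0.4561, 0.0478, 0.2422]
tool_rot: [-3.141, -0.0, 2.88]
force: [1.1, 0.1, -0.7]
grip_width: 0.0425
```

Run:
```python
from workcell import bot
import cv2,numpy as np
o=bot.observe();print({k:np.round(o[k],4) for k in("clock","qpos","position","tool_rot","force","grip_width")})
np.save("Tw6.npy",bot.calibration("wrist")["T"])
a=bot.grab_frame("wrist");cv2.imwrite("pics/w6.png",a)
a=bot.grab_frame("top")[140:270,190:340];cv2.imwrite("pics/t6.png",cv2.resize(a,None,fx=5,fy=4.6,interpolation=cv2.INTER_CUBIC))
```

```text
{'clock': np.float64(7.9), 'qpos': array([-0.5587,  0.2569,  0.3929,  2.0218, -0.1255,  0.886 ,  1.2114]), 'position': array([0.4561, 0.0478, 0.2422]), 'tool_rot': array([-3.1411e+00, -2.0000e-04,  2.8799e+00]), 'force': array([ 1.1364,  0.1035, -0.7039]), 'grip_width': np.float64(0.0425)}
```

View pics/w6.png

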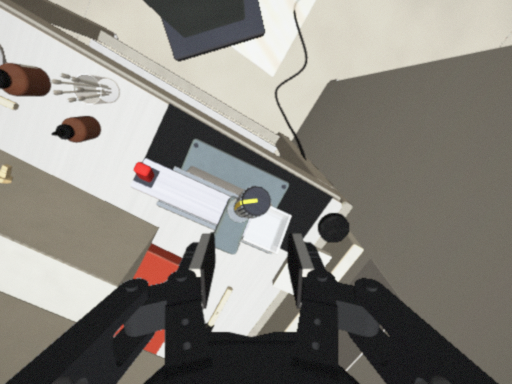

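View pics/t6.png

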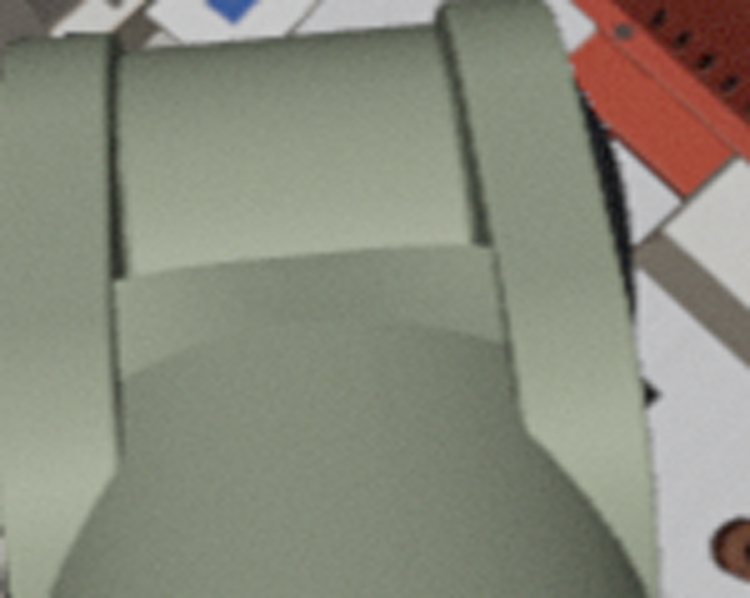

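Run:
```python
from workcell import bot
from h import *
a=cv2.imread("pics/w6.png")[130:270,120:310]; cv2.imwrite("pics/w6z.png",cv2.resize(a,None,fx=4,fy=4,interpolation=cv2.INTER_CUBIC))
c=bot.calibration("wrist");w6=dict(c,T=np.load("Tw6.npy"))
print(proj(w6,[[.451,.053,.186],[.4565,.0482,.174]]))
```

```text
[[255.9608618  201.0520828 ]
 [251.82729612 203.19058922]]
```

View pics/w6z.png

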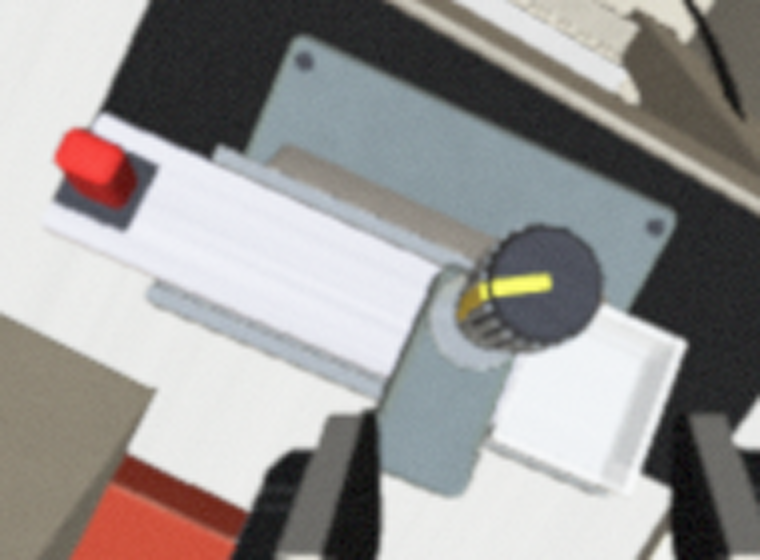

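Call:
{"name": "servo_tool", "arguments": {
  "plan": [
    [0, 0, -30, 0, 0],
    [0, 0, -55, 0, 0],
    [0, 0, -72, 0, 0],
    [0, 0, -80, 0, 0],
    [0, 0, -86, 0, 0],
    [0, 0, -86, 0, 0.3],
    [0, 0, -86, 0, 0.6],
    [0, 0, -86, 0, 0.8],
    [0, 0, -86, 0, 0.8],
    [0, 0, -86, 0, 0.8]
  ],
  "squeeze": 50
}}

```text
clock: 8.83
position: [0.4565, 0.0485, 0.1567]
tool_rot: [3.141, 0.0, 2.882]
force: [-1.7, -2.2, -1.2]
grip_width: 0.025
```

```bash
cat > look.py <<'E'
import sys
from workcell import bot
import cv2,numpy as np
o=bot.observe();print({k:np.round(o[k],3).tolist() for k in("clock","qpos","position","tool_rot","force","moment","grip_width")})
n=sys.argv[1]
np.save(f"T{n}.npy",bot.calibration("wrist")["T"])
a=bot.grab_frame("wrist");cv2.imwrite(f"pics/{n}.png",a)
a=cv2.resize(a[130:250,190:320],None,fx=4.5,fy=4.5,interpolation=cv2.INTER_CUBIC)
b=bot.grab_frame("scene");cv2.imwrite(f"pics/{n}s.png",b)
b=cv2.resize(b[140:230,190:280],None,fx=6,fy=6,interpolation=cv2.INTER_CUBIC)
cv2.imwrite(f"pics/{n}w_z.png",a);cv2.imwrite(f"pics/{n}s_z.png",b)
E
python3 look.py g1
```

```text
{'clock': 8.833, 'qpos': [-0.506, 0.394, 0.344, 2.109, -0.21, 0.67, 1.291], 'position': [0.456, 0.048, 0.157], 'tool_rot': [3.141, 0.0, 2.882], 'force': [-1.69, -2.245, -1.225], 'moment': [-1.107, 0.435, -0.35], 'grip_width': 0.025}
```

View pics/g1.png

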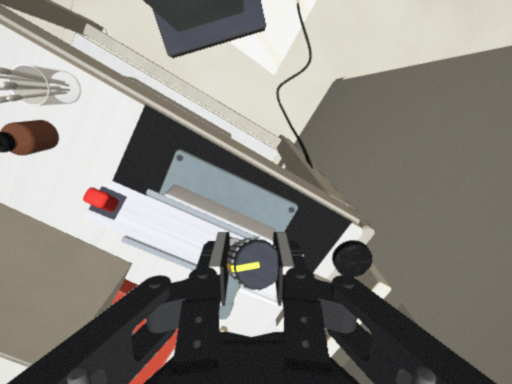

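View pics/g1s_z.png

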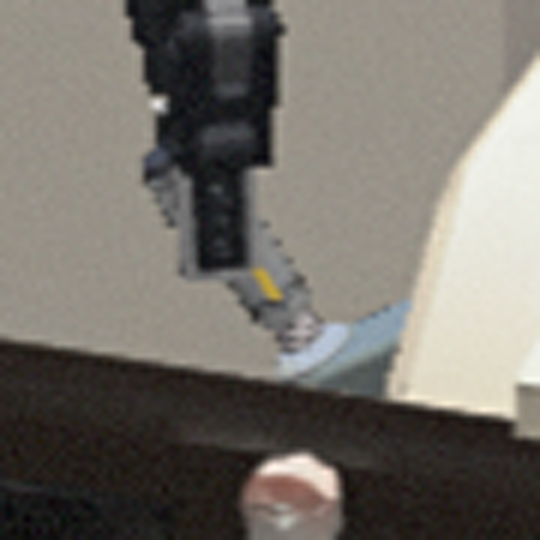

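Call:
{"name": "servo_tool", "arguments": {
  "plan": [
    [0.1, -0.1, -0.2, -0.1, 0.8],
    [0.2, -0.2, -0.3, -0.2, 0.8],
    [0.2, -0.2, -0.5, -0.3, 0.8],
    [0.3, -0.3, -0.7, -0.4, 0.8],
    [0.4, -0.4, -0.9, -0.5, 0.8],
    [0.5, -0.4, -1.0, -0.6, 0.8],
    [0.6, -0.5, -1.2, -0.7, 0.8],
    [0.7, -0.6, -1.4, -0.8, 0.8],
    [0.7, -0.6, -1.6, -0.9, 0.8],
    [0.7, -0.6, -1.6, -0.9, 0.8]
  ]
}}

```text
clock: 9.77
position: [0.4575, 0.0476, 0.1548]
tool_rot: [3.141, 0.001, 1.977]
force: [-2.2, -8.5, -4.6]
grip_width: 0.0228
```

```bash
python3 look.py g2
```

```text
{'clock': 9.767, 'qpos': [-0.688, 0.442, 0.592, 2.117, -0.385, 0.686, 0.568], 'position': [0.458, 0.048, 0.155], 'tool_rot': [3.141, 0.001, 1.977], 'force': [-2.155, -8.546, -4.596], 'moment': [-1.097, -0.9, 0.876], 'grip_width': 0.023}
```

View pics/g2.png

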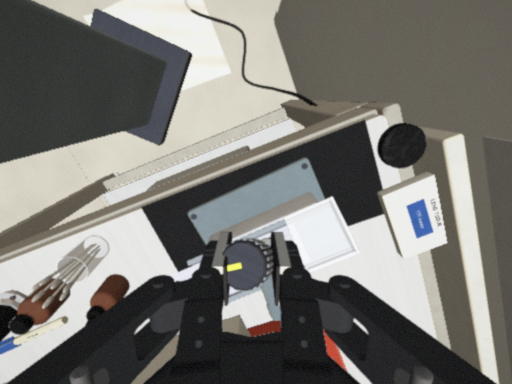

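View pics/g2s_z.png

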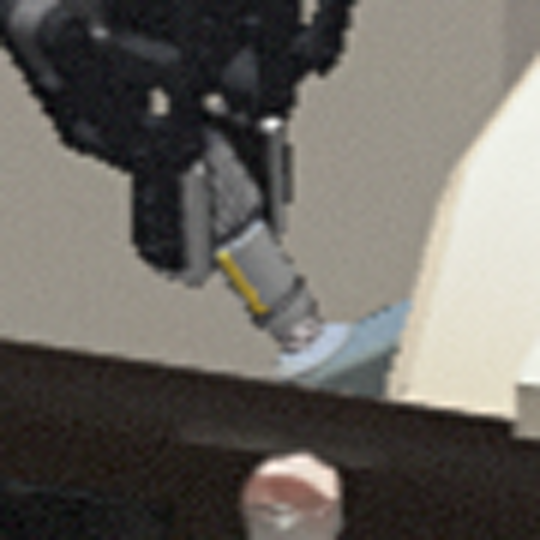

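Call:
{"name": "servo_tool", "arguments": {
  "plan": [
    [0, 0, 0, 0, 0.2],
    [0, 0, 0, 0, 0.2],
    [0, 0, 0, 0.11, 0.2],
    [0, 0, 0, 0.23, 0.2],
    [0, 0, 0, 0.35, 0.2],
    [0, 0, 0, 0.47, 0.2],
    [0, 0, 0, 0.59, 0.2],
    [0, 0, 0, 0.7, 0.2],
    [0, 0, 0, 0.8, 0.2],
    [0, 0, 0, 0.9, 0.2]
  ]
}}

```text
clock: 10.7
position: [0.4576, 0.0484, 0.155]
tool_rot: [3.141, 0.001, 2.888]
force: [-0.7, -0.2, 0.3]
grip_width: 0.0342
```

```bash
cat >> h.py <<'E'
psi=-.713; GX=np.array([np.cos(psi),np.sin(psi),0]);GY=np.array([-np.sin(psi),np.cos(psi),0])
AX=-.523*GX+.853*np.array([0,0,1.]); PX=.853*GX+.523*np.array([0,0,1.])
F0=np.array([.451,.053,.186])
def knobang(img,c,sink=0,show=None):
    hsv=cv2.cvtColor(img,cv2.COLOR_BGR2HSV)
    m=cv2.inRange(hsv,(24,110,120),(36,255,255))
    F=F0-sink*AX
    vv,uu=np.nonzero(m); pts=[]
    for u,v in zip(uu,vv):
        o,d=ray(c,(u,v)); p=o+d*((F-o)@AX)/(d@AX)-F
        x,y=p@PX,p@GY
        if np.hypot(x,y)<.0135: pts.append((x,y))
    pts=np.array(pts)
    if len(pts)<4: return None
    mu=pts.mean(0); w,V=np.linalg.eigh(np.cov(pts.T)); e=V[:,1]; e=e if e@mu>0 else -e
    return len(pts),mu*1e3,np.arctan2(mu[1],mu[0]),np.arctan2(e[1],e[0])
E
cat > ang.py <<'E'
from workcell import bot
from h import *
import sys
c=bot.calibration("wrist")
for n,s in [a.split(":") for a in sys.argv[1:]]:
    print(n,knobang(cv2.imread(f"pics/{n}.png"),dict(c,T=np.load(f"T{n}.npy")),float(s)*1e-3))
E
cp Tw6.npy Tw6_.npy; python3 look.py g3; python3 ang.py w6:0 g1:0 g2:1.8 g3:1.8
```

```text
{'clock': 10.7, 'qpos': [-0.499, 0.397, 0.337, 2.108, -0.209, 0.666, 1.296], 'position': [0.458, 0.048, 0.155], 'tool_rot': [3.141, 0.001, 2.888], 'force': [-0.653, -0.224, 0.301], 'moment': [-0.027, 0.004, 0.015], 'grip_width': 0.034}
w6 (72, array([ 2.62306342, -5.65600378]), np.float64(-1.1365535767291723), np.float64(-1.0039617159485448))
g1 (180, array([ 3.3830175 , -5.27186552]), np.float64(-1.000269801461707), np.float64(-1.0596725552170436))
g2 (93, array([-0.68932641, -5.47171977]), np.float64(-1.6961159757148982), np.float64(-1.7242737371711374))
g3 (181, array([-1.25794786, -6.18093883]), np.float64(-1.7715746945809683), np.float64(-1.724740812358326))
```

View pics/g3.png

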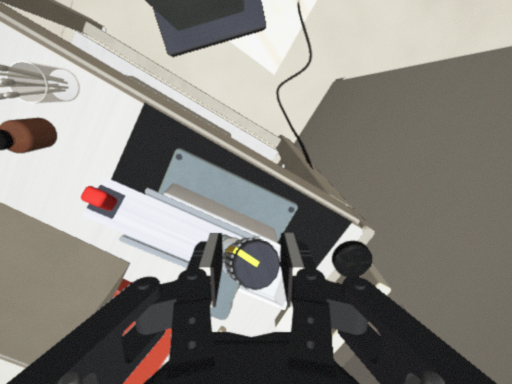

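View pics/g3s_z.png

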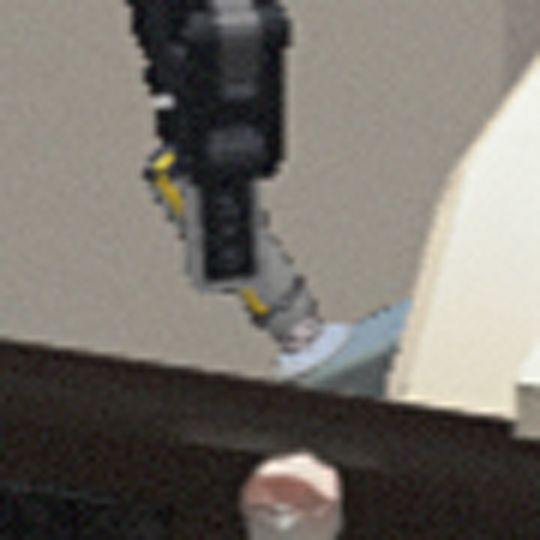

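Call:
{"name": "servo_tool", "arguments": {
  "plan": [
    [0, 0, 0, 0, 0.8],
    [0, 0, 0, 0, 0.8],
    [0.1, -0.1, -0.2, -0.1, 0.8],
    [0.2, -0.2, -0.4, -0.22, 0.8],
    [0.3, -0.2, -0.5, -0.34, 0.8],
    [0.4, -0.3, -0.7, -0.46, 0.8],
    [0.5, -0.4, -0.9, -0.58, 0.8],
    [0.6, -0.5, -1.1, -0.7, 0.8],
    [0.6, -0.5, -1.3, -0.8, 0.8],
    [0.7, -0.6, -1.5, -0.9, 0.8]
  ],
  "squeeze": 70
}}

```text
clock: 11.63
position: [0.4583, 0.0484, 0.1541]
tool_rot: [3.14, -0.001, 1.976]
force: [-12.8, 4.5, 37.6]
grip_width: 0.0225
```

Call:
{"name": "servo_tool", "arguments": {
  "plan": [
    [0, 0, 0, 0, 0.2],
    [0, 0, 0, 0, 0.2],
    [0, 0, 0, 0.11, 0.2],
    [0, 0, 0, 0.23, 0.2],
    [0, 0, 0, 0.35, 0.2],
    [0, 0, 0, 0.47, 0.2],
    [0, 0, 0, 0.59, 0.2],
    [0, 0, 0, 0.7, 0.2],
    [0, 0, 0, 0.8, 0.2],
    [0, 0, 0, 0.9, 0.2]
  ]
}}

```text
clock: 12.47
position: [0.4581, 0.0476, 0.1533]
tool_rot: [3.141, 0.0, 2.886]
force: [0.1, 0.0, -0.2]
grip_width: 0.0341
```

```bash
python3 look.py g4; python3 ang.py g4:3.5
```

```text
{'clock': 12.467, 'qpos': [-0.493, 0.401, 0.333, 2.108, -0.209, 0.662, 1.295], 'position': [0.458, 0.048, 0.153], 'tool_rot': [3.141, 0.0, 2.886], 'force': [0.149, 0.026, -0.174], 'moment': [-0.011, 0.002, -0.044], 'grip_width': 0.034}
g4 (176, array([-5.46425897, -3.52609414]), np.float64(-2.568527563226514), np.float64(-2.4474606099094296))
```

View pics/g4.png

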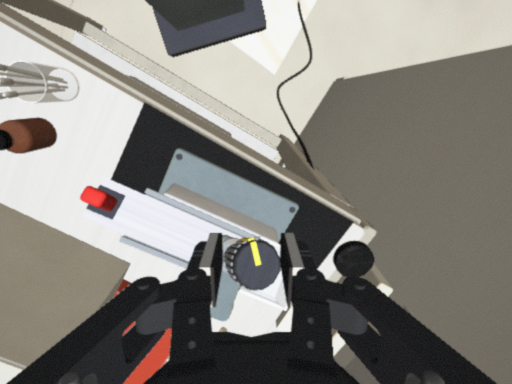

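View pics/g4s_z.png

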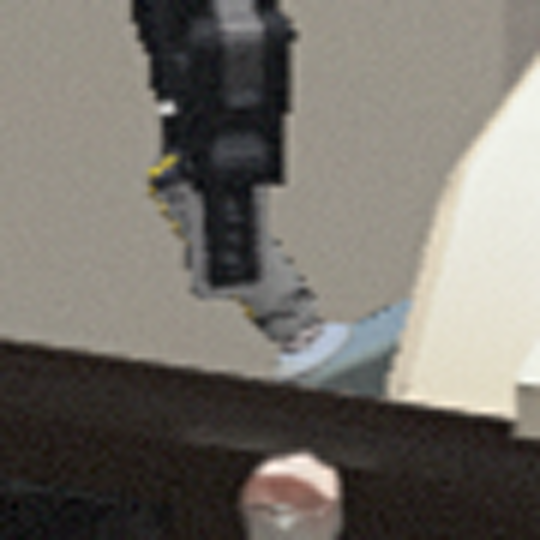

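Call:
{"name": "servo_tool", "arguments": {
  "plan": [
    [0, 0, 0, 0, 0.8],
    [0, 0, 0, 0, 0.8],
    [0.1, -0.1, -0.2, -0.1, 0.8],
    [0.2, -0.2, -0.4, -0.22, 0.8],
    [0.3, -0.2, -0.5, -0.34, 0.8],
    [0.4, -0.3, -0.7, -0.46, 0.8],
    [0.5, -0.4, -0.9, -0.58, 0.8],
    [0.6, -0.5, -1.1, -0.7, 0.8],
    [0.6, -0.5, -1.3, -0.8, 0.8],
    [0.7, -0.6, -1.5, -0.9, 0.8]
  ],
  "squeeze": 55
}}

```text
clock: 13.4
position: [0.4594, 0.0461, 0.1518]
tool_rot: [3.14, 0.002, 1.974]
force: [5.0, -4.9, -7.0]
grip_width: 0.0227
```

Call:
{"name": "servo_tool", "arguments": {
  "plan": [
    [0, 0, 0, 0, 0.2],
    [0, 0, 0, 0, 0.2],
    [0, 0, 0, 0.11, 0.2],
    [0, 0, 0, 0.23, 0.2],
    [0, 0, 0, 0.35, 0.2],
    [0, 0, 0, 0.47, 0.2],
    [0, 0, 0, 0.59, 0.2],
    [0, 0, 0, 0.7, 0.2],
    [0, 0, 0, 0.8, 0.2],
    [0, 0, 0, 0.9, 0.2]
  ]
}}

```text
clock: 14.23
position: [0.4587, 0.047, 0.1518]
tool_rot: [3.141, 0.0, 2.886]
force: [-0.5, -0.5, -0.8]
grip_width: 0.034
```

```bash
python3 look.py g5; python3 ang.py g5:5.2
```

```text
{'clock': 14.233, 'qpos': [-0.488, 0.404, 0.328, 2.108, -0.208, 0.659, 1.296], 'position': [0.459, 0.047, 0.152], 'tool_rot': [3.141, 0.0, 2.886], 'force': [-0.508, -0.547, -0.785], 'moment': [-0.018, -0.022, -0.012], 'grip_width': 0.034}
g5 (162, array([-6.29049128,  0.95950757]), np.float64(2.99022635936393), np.float64(3.112271670464158))
```

View pics/g5.png

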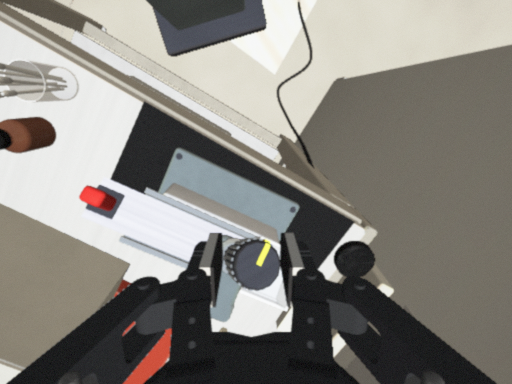

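View pics/g5s_z.png

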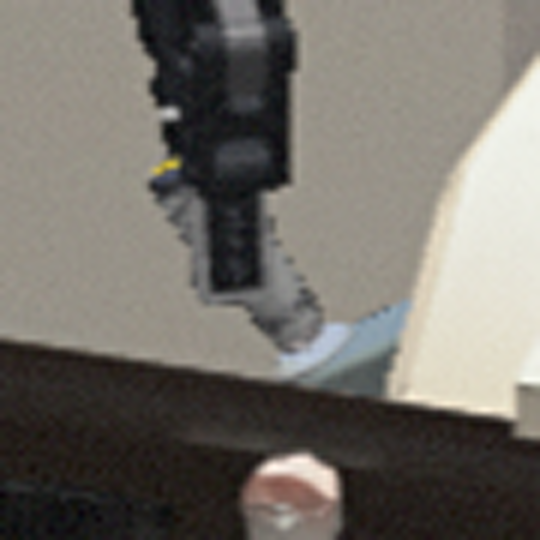

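Call:
{"name": "servo_tool", "arguments": {
  "plan": [
    [0, 0, 0, 0, 0.8],
    [0, 0, 0, 0, 0.8],
    [0.1, -0.1, -0.2, -0.1, 0.8],
    [0.2, -0.2, -0.4, -0.22, 0.8],
    [0.3, -0.2, -0.5, -0.34, 0.8],
    [0.4, -0.3, -0.7, -0.46, 0.8],
    [0.5, -0.4, -0.9, -0.58, 0.8],
    [0.6, -0.5, -1.1, -0.7, 0.8],
    [0.6, -0.5, -1.3, -0.8, 0.8],
    [0.7, -0.6, -1.5, -0.9, 0.8]
  ]
}}

```text
clock: 15.17
position: [0.4599, 0.0473, 0.1511]
tool_rot: [3.139, -0.001, 1.976]
force: [-9.4, 5.6, 29.3]
grip_width: 0.0229
```

Call:
{"name": "servo_tool", "arguments": {
  "plan": [
    [0, 0, 0, 0, 0],
    [0, 0, 0, 0, 0],
    [0, 0, 0, 0, 0],
    [0, 0, 30, 0.1, 0],
    [10, 12, 60, 0.2, 0],
    [25, 28, 60, 0.3, 0],
    [40, 45, 60, 0.4, 0],
    [52, 60, 45, 0.45, 0],
    [62, 71, 30, 0.45, 0],
    [62, 71, 30, 0.45, 0]
  ]
}}

```text
clock: 16.0
position: [0.5217, 0.1195, 0.1778]
tool_rot: [-3.14, -0.001, 2.434]
force: [-0.2, -0.3, 0.4]
grip_width: 0.0428
```

```bash
python3 look.py g6; python3 ang.py g6:7
```

```text
{'clock': 16.0, 'qpos': [-0.681, 0.492, 0.473, 1.907, -0.301, 0.814, 0.817], 'position': [0.522, 0.119, 0.178], 'tool_rot': [-3.14, -0.001, 2.434], 'force': [-0.197, -0.292, 0.428], 'moment': [-0.073, 0.092, -0.018], 'grip_width': 0.043}
g6 (135, array([-4.91646645,  1.85741634]), np.float64(2.7803738439943824), np.float64(2.277963825997085))
```

View pics/g6.png

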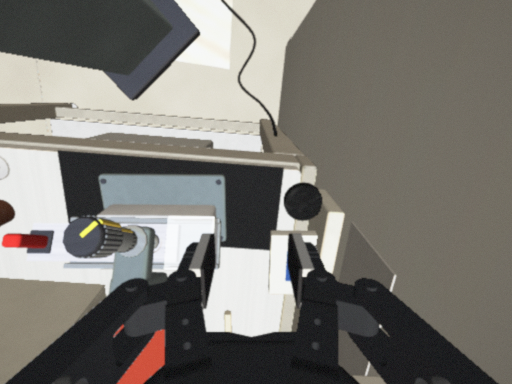

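View pics/g6s_z.png

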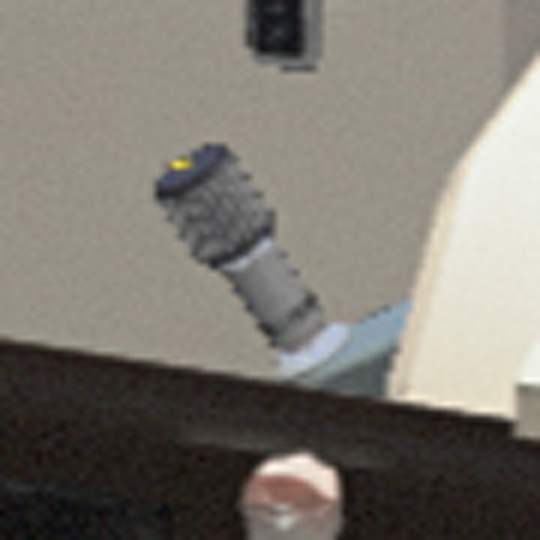

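Run:
```python
import cv2
a=cv2.imread("pics/g6.png")[200:275,50:170]; cv2.imwrite("pics/g6q.png",cv2.resize(a,None,fx=6,fy=6,interpolation=cv2.INTER_CUBIC))
```

```text
(no output)
```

View pics/g6q.png

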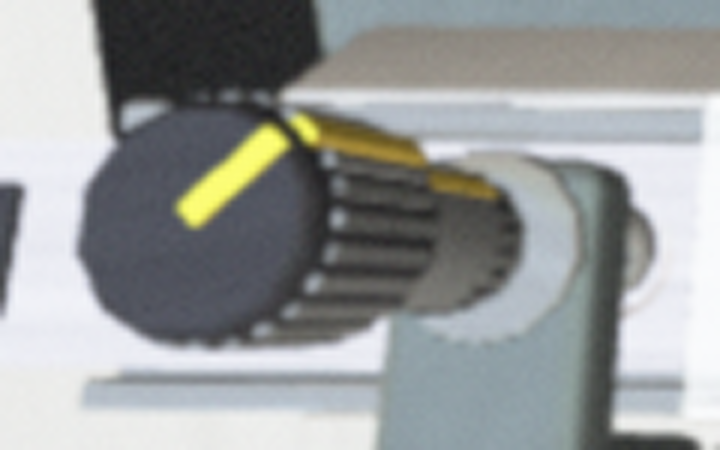

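```bash
cat > ov.py <<'E'
import sys
from workcell import bot
from h import *
from scipy.optimize import least_squares
c0=bot.calibration("wrist")
# usage name facecx facecy(px)  thk tht (angles) crop
def overlay(n,fc,kang,tang,crop,f,out):
    c=dict(c0,T=np.load(f"T{n}.npy"))
    # sink+ lateral shift in GX? solve sink + image offset
    best=None
    sinks=np.linspace(0,.012,121)
    P=F0-sinks[:,None]*AX; uv=proj(c,P); i=np.argmin(np.hypot(*(uv-fc).T)); sk=sinks[i]; off=np.array(fc)-uv[i]
    print("sink mm",sk*1e3,"resid px",off)
    F=F0-sk*AX
    x0,y0,x1,y1=crop; img=cv2.resize(cv2.imread(f"pics/{n}.png")[y0:y1,x0:x1],None,fx=f,fy=f,interpolation=cv2.INTER_CUBIC)
    def dr(pts,col):
        q=((proj(c,pts)+off-[x0,y0]+.5)*f).astype(int); cv2.polylines(img,[q.reshape(-1,1,2)],False,col,1)
    circ=lambda r,s:np.array([F-s*AX+r*(np.cos(t)*PX+np.sin(t)*GY) for t in np.linspace(0,6.3,60)])
    for r,s in((.012,0),(.012,.028),(.009,.028),(.009,.058)): dr(circ(r,s),(255,0,0))
    ln=lambda a,r,s0,s1:np.array([F-s*AX+r*(np.cos(a)*PX+np.sin(a)*GY) for s in (s0,s1)])
    dr(ln(kang,.012,0,.028),(0,0,255)); dr(ln(tang,.009,.028,.058),(0,255,0))
    cv2.imwrite(out,img)
if __name__=="__main__":
    a=sys.argv; overlay(a[1],(float(a[2]),float(a[3])),float(a[4]),float(a[5]),[int(v) for v in a[6].split(",")],6,a[7])
E
python3 ov.py g6 83 237.3 2.4 2.4 50,200,170,275 pics/g6o.png
```

```text
sink mm 4.500000000000001 resid px [-0.17738589  1.47589308]
```

View pics/g6o.png

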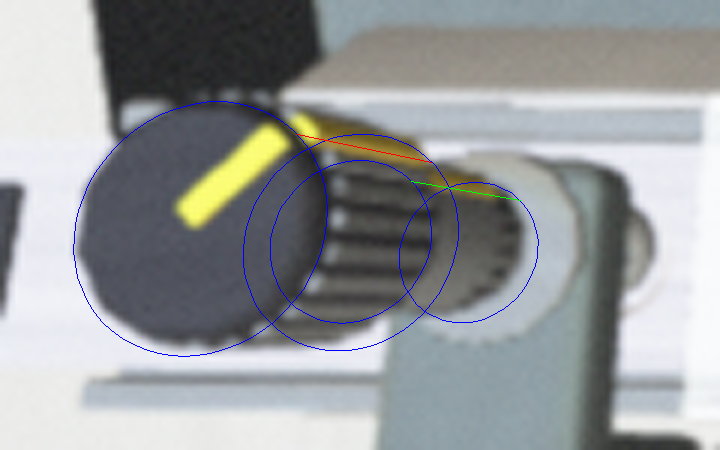

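Call:
{"name": "servo_tool", "arguments": {
  "plan": [
    [0, 0, 30, 0, 0],
    [-15, -18, 40, 0.1, 0],
    [-35, -40, 40, 0.2, 0],
    [-52, -60, 40, 0.3, 0],
    [-62, -71, 35, 0.4, 0],
    [-62, -71, 10, 0.45, 0.1],
    [-62, -71, -15, 0.45, 0.2],
    [-62, -71, -28, 0.45, 0.2],
    [-62, -71, -30, 0.45, 0.2],
    [-62, -71, -30, 0.45, 0.4]
  ]
}}

```text
clock: 16.93
position: [0.4588, 0.0459, 0.1505]
tool_rot: [-3.141, -0.001, 2.881]
force: [-1.0, 2.9, -8.2]
grip_width: 0.0263
```

Call:
{"name": "servo_tool", "arguments": {
  "plan": [
    [0, 0, 0, 0, 0.8],
    [0, 0, 0, 0, 0.8],
    [0.1, -0.1, -0.2, -0.1, 0.8],
    [0.2, -0.2, -0.4, -0.22, 0.8],
    [0.3, -0.2, -0.5, -0.34, 0.8],
    [0.4, -0.3, -0.7, -0.46, 0.8],
    [0.5, -0.4, -0.9, -0.58, 0.8],
    [0.6, -0.5, -1.1, -0.7, 0.8],
    [0.6, -0.5, -1.3, -0.8, 0.8],
    [0.7, -0.6, -1.5, -0.9, 0.8]
  ]
}}

```text
clock: 17.77
position: [0.4609, 0.0467, 0.1501]
tool_rot: [3.138, -0.001, 1.98]
force: [-6.5, 4.3, 11.5]
grip_width: 0.0227
```

Call:
{"name": "servo_tool", "arguments": {
  "plan": [
    [0, 0, 0, 0, 0],
    [0, 0, 0, 0, 0],
    [0, 0, 0, 0, 0],
    [0, 0, 30, 0.1, 0],
    [10, 12, 60, 0.2, 0],
    [25, 28, 60, 0.3, 0],
    [40, 45, 60, 0.4, 0],
    [52, 60, 45, 0.45, 0],
    [62, 71, 30, 0.45, 0],
    [62, 71, 30, 0.45, 0]
  ]
}}

```text
clock: 18.6
position: [0.5227, 0.1189, 0.177]
tool_rot: [-3.141, -0.001, 2.436]
force: [-0.4, -0.4, -1.0]
grip_width: 0.0427
```

```bash
python3 look.py g7; python3 ang.py g7:7;python3 ov.py g7 83 237.3 1.6 1.6 50,200,170,275 pics/g7o.png;  python3 - <<'E'
import cv2
a=cv2.imread("pics/g7.png")[200:275,50:170]; cv2.imwrite("pics/g7q.png",cv2.resize(a,None,fx=6,fy=6,interpolation=cv2.INTER_CUBIC))
E
```

```text
{'clock': 18.6, 'qpos': [-0.712, 0.504, 0.521, 1.908, -0.337, 0.817, 0.854], 'position': [0.523, 0.119, 0.177], 'tool_rot': [-3.141, -0.001, 2.436], 'force': [-0.418, -0.354, -1.009], 'moment': [-0.004, 0.046, 0.048], 'grip_width': 0.043}
g7 (133, array([-0.4974824 ,  4.96350686]), np.float64(1.6706907227581393), np.float64(1.6261432052767881))
sink mm 6.3 resid px [-0.23526501  2.63646547]
```

View pics/g7q.png

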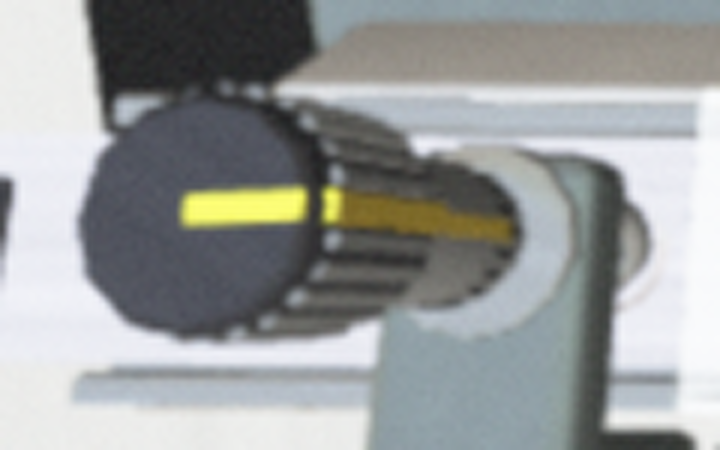

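Call:
{"name": "servo_tool", "arguments": {
  "plan": [
    [0, 0, 30, 0, 0],
    [-15, -18, 40, 0.1, 0],
    [-35, -40, 40, 0.2, 0],
    [-52, -60, 40, 0.3, 0],
    [-62, -71, 35, 0.4, 0],
    [-62, -71, 10, 0.45, 0.1],
    [-62, -71, -15, 0.45, 0.2],
    [-62, -71, -28, 0.45, 0.2],
    [-62, -71, -30, 0.45, 0.2],
    [-62, -71, -30, 0.45, 0.4]
  ]
}}

```text
clock: 19.53
position: [0.4597, 0.0452, 0.1492]
tool_rot: [3.142, -0.0, 2.882]
force: [-1.3, 2.9, -6.9]
grip_width: 0.0265
```

Call:
{"name": "servo_tool", "arguments": {
  "plan": [
    [0, 0, 0, 0, 0.8],
    [0, 0, 0, 0, 0.8],
    [0, 0, -0.1, -0.1, 0.8],
    [0, 0, -0.2, -0.22, 0.8],
    [0.1, -0.1, -0.3, -0.34, 0.8],
    [0.1, -0.1, -0.3, -0.46, 0.8],
    [0.2, -0.2, -0.4, -0.58, 0.8],
    [0.2, -0.2, -0.4, -0.7, 0.8],
    [0.3, -0.3, -0.5, -0.8, 0.8],
    [0.3, -0.3, -0.5, -0.9, 0.8]
  ]
}}

```text
clock: 20.37
position: [0.4608, 0.0457, 0.1492]
tool_rot: [3.139, 0.0, 1.98]
force: [-1.2, 0.6, -4.3]
grip_width: 0.0228
```

Call:
{"name": "servo_tool", "arguments": {
  "plan": [
    [0, 0, 0, 0, 0],
    [0, 0, 0, 0, 0],
    [0, 0, 0, 0, 0],
    [0, 0, 30, 0.1, 0],
    [10, 12, 60, 0.2, 0],
    [25, 28, 60, 0.3, 0],
    [40, 45, 60, 0.4, 0],
    [52, 60, 45, 0.45, 0],
    [62, 71, 30, 0.45, 0],
    [62, 71, 30, 0.45, 0]
  ]
}}

```text
clock: 21.2
position: [0.5229, 0.1186, 0.1764]
tool_rot: [-3.141, -0.001, 2.437]
force: [-0.8, -0.6, -1.6]
grip_width: 0.0428
```

```bash
python3 look.py g8; python3 ang.py g8:8
python3 - <<'E'
import cv2
a=cv2.imread("pics/g8.png")[200:275,50:170]; cv2.imwrite("pics/g8q.png",cv2.resize(a,None,fx=6,fy=6,interpolation=cv2.INTER_CUBIC))
E
```

```text
{'clock': 21.2, 'qpos': [-0.743, 0.516, 0.568, 1.91, -0.371, 0.822, 0.889], 'position': [0.523, 0.119, 0.176], 'tool_rot': [-3.141, -0.001, 2.437], 'force': [-0.755, -0.567, -1.562], 'moment': [0.039, 0.1, -0.006], 'grip_width': 0.043}
g8 (135, array([2.7392522, 4.4873602]), np.float64(1.022737642054383), np.float64(1.195849601019184))
```

View pics/g8q.png

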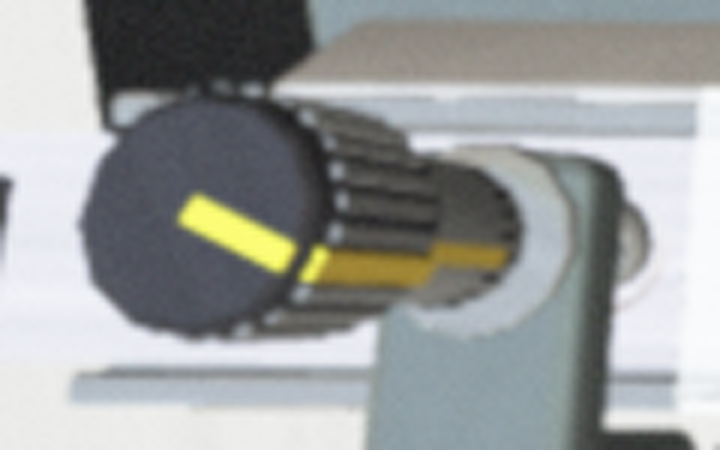

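```bash
python3 ov.py g8 83 236.3 1.08 1.08 50,200,170,275 pics/g8o.png; python3 ov.py g7 83 236.3 1.6 1.6 50,200,170,275 pics/g7o.png
python3 - <<'E'
import cv2,numpy as np
cv2.imwrite("pics/gg.png",np.vstack([cv2.imread("pics/g7o.png"),cv2.imread("pics/g8o.png")])[:,:,:][::1][:900])
E
python3 -c "
import cv2;a=cv2.imread('pics/gg.png');cv2.imwrite('pics/gg.png',cv2.resize(a,None,fx=.66,fy=.66))"
```

```text
sink mm 6.800000000000001 resid px [-0.17861279  1.82557108]
sink mm 6.200000000000001 resid px [-0.13093065  1.64690409]
```

View pics/gg.png

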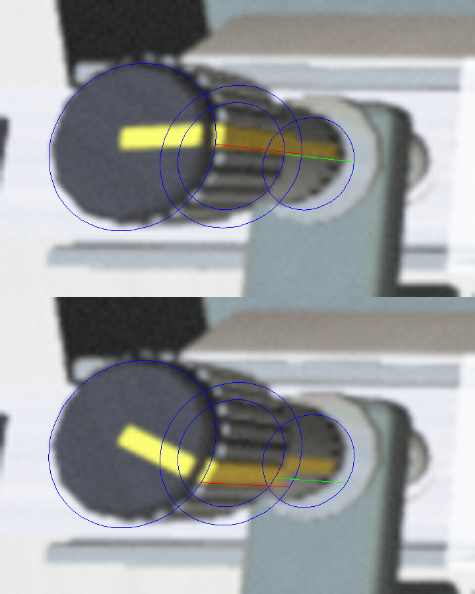

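Call:
{"name": "servo_tool", "arguments": {
  "plan": [
    [0, 0, 30, 0, 0],
    [-15, -18, 40, 0.1, 0],
    [-35, -40, 40, 0.2, 0],
    [-52, -60, 40, 0.3, 0],
    [-62, -71, 35, 0.4, 0],
    [-62, -71, 10, 0.45, 0.1],
    [-62, -71, -15, 0.45, 0.2],
    [-62, -71, -28, 0.45, 0.2],
    [-62, -71, -30, 0.45, 0.2],
    [-62, -71, -30, 0.45, 0.4]
  ]
}}

```text
clock: 22.13
position: [0.4599, 0.0449, 0.1486]
tool_rot: [3.142, -0.0, 2.882]
force: [-0.3, 3.8, -7.3]
grip_width: 0.0264
```

Call:
{"name": "servo_tool", "arguments": {
  "plan": [
    [0, 0, 0, 0, 0.8],
    [0, 0, 0, 0, 0.8],
    [0, 0, 0, 0, 0.8],
    [0, 0, 0, -0.1, 0.8],
    [0, 0, 0, -0.2, 0.8],
    [0, 0, 0, -0.3, 0.8],
    [0, 0, 0, -0.4, 0.8],
    [0, 0, 0, -0.5, 0.8],
    [0, 0, 0, -0.6, 0.8],
    [0, 0, 0, -0.6, 0.8]
  ],
  "squeeze": 90
}}

```text
clock: 22.97
position: [0.4609, 0.046, 0.1488]
tool_rot: [3.14, 0.001, 2.28]
force: [-3.5, -0.5, -1.7]
grip_width: 0.0218
```

```bash
python3 look.py g9; python3 ang.py g9:8
```

```text
{'clock': 22.967, 'qpos': [-0.707, 0.47, 0.631, 2.116, -0.438, 0.683, 0.928], 'position': [0.461, 0.046, 0.149], 'tool_rot': [3.14, 0.001, 2.28], 'force': [-3.505, -0.488, -1.679], 'moment': [1.163, -0.938, 1.321], 'grip_width': 0.022}
g9 (174, array([4.86340053, 3.32534777]), np.float64(0.5997361393652403), np.float64(0.7014260786502218))
```

View pics/g9.png

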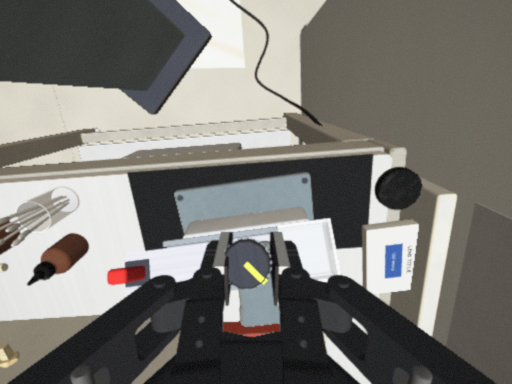

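Call:
{"name": "servo_tool", "arguments": {
  "plan": [
    [0, 0, 0, 0, 0],
    [0, 0, 0, 0, 0],
    [0, 0, 0, 0, 0],
    [0, 0, 30, 0.1, 0],
    [10, 12, 60, 0.15, 0],
    [25, 28, 60, 0.15, 0],
    [40, 45, 60, 0.15, 0],
    [52, 60, 45, 0.15, 0],
    [62, 71, 30, 0.15, 0],
    [62, 71, 30, 0.15, 0]
  ]
}}

```text
clock: 23.9
position: [0.5227, 0.1186, 0.176]
tool_rot: [-3.14, -0.001, 2.436]
force: [-1.2, 0.4, -0.8]
grip_width: 0.0424
```

```bash
python3 look.py g10; python3 ang.py g10:8
python3 - <<'E'
import cv2
a=cv2.imread("pics/g10.png")[200:275,50:170]; cv2.imwrite("pics/g10q.png",cv2.resize(a,None,fx=6,fy=6,interpolation=cv2.INTER_CUBIC))
E
```

```text
{'clock': 23.9, 'qpos': [-0.767, 0.526, 0.604, 1.911, -0.397, 0.827, 0.914], 'position': [0.523, 0.119, 0.176], 'tool_rot': [-3.14, -0.001, 2.436], 'force': [-1.204, 0.381, -0.83], 'moment': [0.047, 0.074, -0.009], 'grip_width': 0.042}
g10 (140, array([4.23816877, 3.3476892 ]), np.float64(0.6685461343005226), np.float64(0.9307794565200331))
```

View pics/g10q.png

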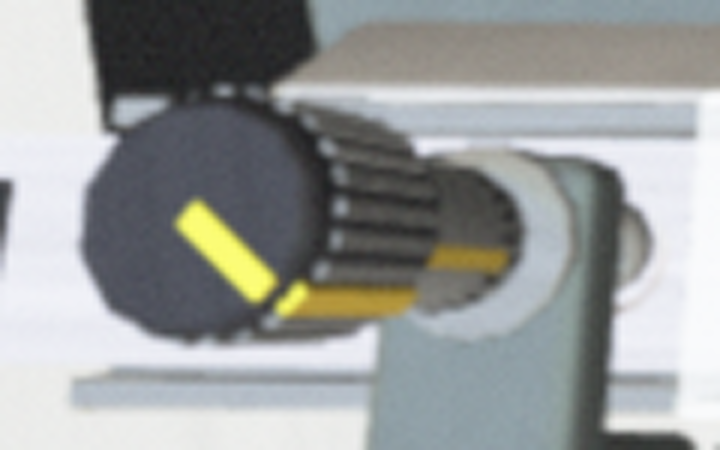

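```bash
cat > fa.py <<'E'
import sys
from workcell import bot
from h import *
c0=bot.calibration("wrist")
import h
for n,off in [("g6",(-.2,1.5)),("g7",(-.15,1.7)),("g8",(-.18,1.8)),("g10",(-.18,1.8))]+[(a,(-.18,1.8)) for a in sys.argv[1:]]:
    img=cv2.imread(f"pics/{n}.png"); c=dict(c0,T=np.load(f"T{n}.npy")); c["cx"]+=off[0]; c["cy"]+=off[1]
    print(n,knobang(img,c,.0075 if n>"g7" or n=="g10" else .006))
    # thimble/knob side lines: darker yellow
    hsv=cv2.cvtColor(img,cv2.COLOR_BGR2HSV)[200:275,50:170]
    m=cv2.inRange(hsv,(15,110,60),(27,255,200)); v,u=np.nonzero(m)
    for x in range(u.min(),u.max()+1):
        s=v[u==x]; 
        if len(s): print((x+50,round(s.mean()+200,1)),end=" ")
    print()
E
python3 fa.py
```

```text
g6 (134, array([-5.66774779,  2.40024816]), np.float64(2.7409996428219428), np.float64(2.278135820966475))
(84, np.float64(236.0)) (98, np.float64(224.0)) (101, np.float64(224.0)) (102, np.float64(222.3)) (103, np.float64(222.0)) (104, np.float64(221.5)) (105, np.float64(222.0)) (106, np.float64(222.5)) (107, np.float64(223.0)) (108, np.float64(223.0)) (109, np.float64(223.0)) (110, np.float64(223.5)) (111, np.float64(223.5)) (112, np.float64(224.0)) (113, np.float64(224.0)) (114, np.float64(224.5)) (115, np.float64(224.5)) (116, np.float64(224.5)) (117, np.float64(224.5)) (118, np.float64(225.5)) (119, np.float64(226.0)) (120, np.float64(226.5)) (122, np.float64(230.0)) (123, np.float64(230.0)) (124, np.float64(230.0)) (125, np.float64(230.0)) (126, np.float64(230.0)) (127, np.float64(230.0)) (128, np.float64(231.0)) (129, np.float64(231.0)) (130, np.float64(231.0)) (131, np.float64(231.5)) (132, np.float64(232.0)) 
g7 (130, array([-1.39372583,  5.30346224]), np.float64(1.8277810556491945), np.float64(1.6247643806979593))
(101, np.float64(233.0)) (106, np.float64(236.0)) (107, np.fl
[... 1945 characters left out ...]
 (105, np.float64(250.0)) (106, np.float64(250.0)) (107, np.float64(249.5)) (108, np.float64(250.0)) (109, np.float64(249.5)) (110, np.float64(250.0)) (111, np.float64(250.0)) (112, np.float64(250.0)) (113, np.float64(250.0)) (114, np.float64(249.5)) (115, np.float64(249.5)) (116, np.float64(249.5)) (117, np.float64(249.0)) (118, np.float64(249.0)) (121, np.float64(243.0)) (122, np.float64(242.5)) (123, np.float64(242.5)) (124, np.float64(242.5)) (125, np.float64(242.5)) (126, np.float64(242.5)) (127, np.float64(242.5)) (128, np.float64(242.5)) (129, np.float64(242.5)) (130, np.float64(242.5)) (131, np.float64(243.0)) (132, np.float64(243.0)) (133, np.float64(243.0)) (134, np.float64(242.5))
```

```bash
cat > fit.py <<'E'
import sys
from workcell import bot
from h import *
c0=bot.calibration("wrist")
# axis lateral correction fitted by silhouettes: allow image offset (dx,dy) fit so that face-centre and thimble consistent
def angs(n,fc,yk,yt,xk=112,xt=127):
    c=dict(c0,T=np.load(f"T{n}.npy"))
    for dy in (0,-1.5):
        sinks=np.linspace(0,.012,121);uv=proj(c,F0-sinks[:,None]*AX); i=np.argmin(np.hypot(*(uv-fc).T)); off=np.array(fc)-uv[i]+[0,dy]; F=F0-sinks[i]*AX
        th=np.linspace(-.6,3,361)
        def f(r,s0,s1,x,y):
            ys=[]
            for t in th:
                ss=np.linspace(s0,s1,15); q=proj(c,[F-s*AX+r*(np.cos(t)*PX+np.sin(t)*GY) for s in ss])+off
                ys.append(np.interp(x,q[:,0],q[:,1]))
            ys=np.array(ys); sel=(th>0.)
            return th[np.argmin(abs(ys-y)+10*~sel)]
        print(n,"dy",dy,"knob",f(.012,0,.028,xk,yk),"thimble",f(.009,.028,.058,xt,yt))
angs("g6",(83,237.3),224,230); angs("g7",(83,236.3),234.6,237.2); angs("g8",(83,236.3),244.5,242); angs("g10",(83,236.5),250,242.5)
E
python3 fit.py
```

```text
g6 dy 0 knob 2.46 thimble 2.64
g6 dy -1.5 knob 2.32 thimble 2.38
g7 dy 0 knob 1.71 thimble 1.75
g7 dy -1.5 knob 1.63 thimble 1.63
g8 dy 0 knob 1.2200000000000002 thimble 1.3900000000000001
g8 dy -1.5 knob 1.1400000000000001 thimble 1.27
g10 dy 0 knob 0.91 thimble 1.35
g10 dy -1.5 knob 0.8099999999999999 thimble 1.2400000000000002
```

Call:
{"name": "servo_tool", "arguments": {
  "plan": [
    [0, 0, 30, 0, 0],
    [-15, -18, 40, 0.1, 0],
    [-35, -40, 40, 0.2, 0],
    [-52, -60, 40, 0.3, 0],
    [-62, -71, 35, 0.32, 0],
    [-62, -71, 10, 0.32, 0.1],
    [-62, -71, -15, 0.32, 0.2],
    [-62, -71, -28, 0.32, 0.2],
    [-62, -71, -30, 0.32, 0.2],
    [-62, -71, -30, 0.32, 0.4]
  ]
}}

```text
clock: 24.83
position: [0.4599, 0.0448, 0.1486]
tool_rot: [-3.141, -0.0, 2.752]
force: [-0.1, 4.8, -6.2]
grip_width: 0.0258
```

Call:
{"name": "servo_tool", "arguments": {
  "plan": [
    [0, 0, 0, 0, 0.8],
    [0, 0, 0, 0, 0.8],
    [0, 0, 0, 0, 0.8],
    [0, 0, 0, -0.1, 0.8],
    [0, 0, 0, -0.2, 0.8],
    [0, 0, 0, -0.3, 0.8],
    [0, 0, 0, -0.4, 0.8],
    [0, 0, 0, -0.5, 0.8],
    [0, 0, 0, -0.6, 0.8],
    [0, 0, 0, -0.62, 0.8]
  ],
  "squeeze": 90
}}

```text
clock: 25.67
position: [0.4612, 0.0451, 0.1486]
tool_rot: [3.14, 0.002, 2.128]
force: [4.1, -7.2, -17.3]
grip_width: 0.0214
```

Call:
{"name": "servo_tool", "arguments": {
  "plan": [
    [0, 0, 0, 0, 0],
    [0, 0, 0, 0, 0],
    [0, 0, 0, 0, 0],
    [0, 0, 30, 0.1, 0],
    [10, 12, 60, 0.2, 0],
    [25, 28, 60, 0.3, 0],
    [40, 45, 60, 0.3, 0],
    [52, 60, 45, 0.3, 0],
    [62, 71, 30, 0.3, 0],
    [62, 71, 30, 0.3, 0]
  ]
}}

```text
clock: 26.5
position: [0.5229, 0.1189, 0.1763]
tool_rot: [-3.141, -0.001, 2.436]
force: [-0.5, 0.0, -0.1]
grip_width: 0.0427
```

```bash
python3 look.py g11; python3 fa.py g11|tail -2
python3 - <<'E'
import cv2
a=cv2.imread("pics/g11.png")[200:275,50:170]; cv2.imwrite("pics/g11q.png",cv2.resize(a,None,fx=6,fy=6,interpolation=cv2.INTER_CUBIC))
E
```

```text
{'clock': 26.5, 'qpos': [-0.787, 0.534, 0.634, 1.912, -0.42, 0.832, 0.935], 'position': [0.523, 0.119, 0.176], 'tool_rot': [-3.141, -0.001, 2.436], 'force': [-0.507, 0.008, -0.107], 'moment': [0.051, 0.038, -0.028], 'grip_width': 0.043}
g11 (135, array([4.40708993, 3.05529309]), np.float64(0.6061933352357484), np.float64(0.6970949006932248))
(94, np.float64(255.0)) (95, np.float64(254.5)) (96, np.float64(253.0)) (97, np.float64(253.5)) (98, np.float64(253.5)) (99, np.float64(253.5)) (100, np.float64(253.5)) (101, np.float64(253.5)) (102, np.float64(253.5)) (103, np.float64(253.5)) (104, np.float64(253.5)) (105, np.float64(253.0)) (106, np.float64(253.0)) (107, np.float64(253.0)) (108, np.float64(253.0)) (109, np.float64(253.0)) (110, np.float64(253.0)) (111, np.float64(253.0)) (112, np.float64(252.5)) (113, np.float64(252.5)) (114, np.float64(252.0)) (121, np.float64(242.5)) (122, np.float64(242.0)) (123, np.float64(242.0)) (124, np.float64(242.5)) (125, np.float64(242.5)) (126, np.float64(242.5)) (127, np.float64(242.5)) (128, np.float64(242.5)) (129, np.float64(242.5)) (130, np.float64(242.5)) (131, np.float64(243.0)) (132, np.float64(243.0)) (133, np.float64(243.0))
```

View pics/g11q.png

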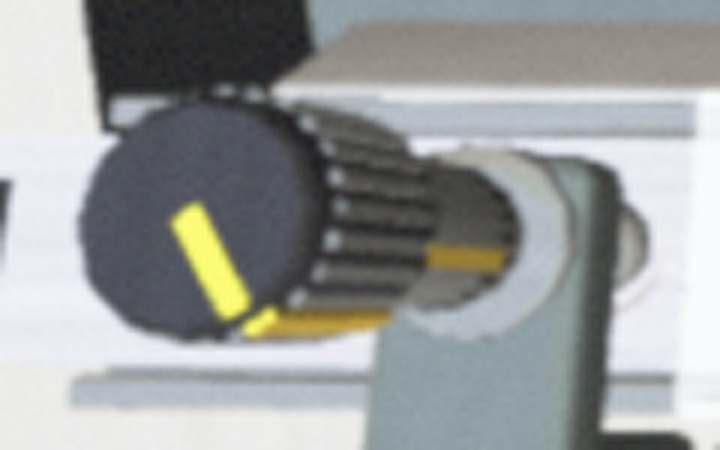

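Call:
{"name": "servo_tool", "arguments": {
  "plan": [
    [0, 0, 30, 0, 0],
    [-15, -18, 40, 0.1, 0],
    [-35, -40, 40, 0.2, 0],
    [-52, -60, 40, 0.22, 0],
    [-62, -71, 35, 0.22, 0],
    [-62, -71, 10, 0.22, 0.1],
    [-62, -71, -15, 0.22, 0.2],
    [-62, -71, -28, 0.22, 0.2],
    [-62, -71, -30, 0.22, 0.2],
    [-62, -71, -30, 0.22, 0.4]
  ]
}}

```text
clock: 27.43
position: [0.46, 0.0447, 0.1487]
tool_rot: [-3.141, -0.0, 2.652]
force: [-0.2, 3.9, -2.3]
grip_width: 0.0257
```

Call:
{"name": "servo_tool", "arguments": {
  "plan": [
    [0, 0, 0, 0, 0.8],
    [0, 0, 0, 0, 0.8],
    [0, 0, 0, 0, 0.8],
    [0, 0, 0, -0.1, 0.8],
    [0, 0, 0, -0.2, 0.8],
    [0, 0, 0, -0.3, 0.8],
    [0, 0, 0, -0.4, 0.8],
    [0, 0, 0, -0.45, 0.8],
    [0, 0, 0, -0.45, 0.8],
    [0, 0, 0, -0.45, 0.8]
  ],
  "squeeze": 90
}}

```text
clock: 28.27
position: [0.461, 0.0461, 0.1489]
tool_rot: [3.14, 0.0, 2.207]
force: [-5.0, 1.8, 7.9]
grip_width: 0.0219
```

Call:
{"name": "servo_tool", "arguments": {
  "plan": [
    [0, 0, 0, 0, 0],
    [0, 0, 0, 0, 0],
    [0, 0, 0, 0, 0],
    [0, 0, 30, 0.1, 0],
    [10, 12, 60, 0.2, 0],
    [25, 28, 60, 0.23, 0],
    [40, 45, 60, 0.23, 0],
    [52, 60, 45, 0.23, 0],
    [62, 71, 30, 0.23, 0],
    [62, 71, 30, 0.23, 0]
  ]
}}

```text
clock: 29.1
position: [0.5227, 0.1187, 0.176]
tool_rot: [-3.14, -0.001, 2.436]
force: [-1.3, 0.7, -2.0]
grip_width: 0.043
```

```bash
python3 look.py g12; python3 fa.py g12|tail -2
python3 - <<'E'
import cv2
a=cv2.imread("pics/g12.png")[200:275,50:170]; cv2.imwrite("pics/g12q.png",cv2.resize(a,None,fx=6,fy=6,interpolation=cv2.INTER_CUBIC))
E
```

```text
{'clock': 29.1, 'qpos': [-0.801, 0.54, 0.656, 1.912, -0.436, 0.836, 0.951], 'position': [0.523, 0.119, 0.176], 'tool_rot': [-3.14, -0.001, 2.436], 'force': [-1.25, 0.745, -1.976], 'moment': [0.009, 0.0, 0.065], 'grip_width': 0.043}
g12 (136, array([4.86797961, 2.32273014]), np.float64(0.44519667463899537), np.float64(0.5830243162380634))
(93, np.float64(254.5)) (94, np.float64(254.5)) (95, np.float64(255.0)) (96, np.float64(255.0)) (97, np.float64(255.0)) (98, np.float64(255.0)) (99, np.float64(255.0)) (100, np.float64(255.0)) (101, np.float64(255.0)) (102, np.float64(255.0)) (103, np.float64(255.0)) (104, np.float64(254.5)) (105, np.float64(254.5)) (106, np.float64(254.5)) (107, np.float64(254.5)) (108, np.float64(254.5)) (109, np.float64(254.5)) (110, np.float64(254.5)) (111, np.float64(254.0)) (122, np.float64(242.5)) (123, np.float64(242.5)) (124, np.float64(242.5)) (125, np.float64(242.5)) (126, np.float64(242.5)) (127, np.float64(242.5)) (128, np.float64(242.5)) (129, np.float64(243.0)) (130, np.float64(243.0)) (131, np.float64(243.0)) (132, np.float64(243.5)) (133, np.float64(243.0))
```

View pics/g12q.png

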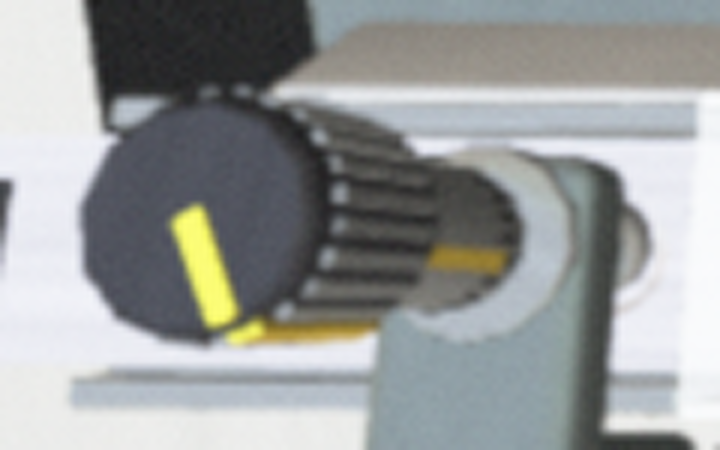

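Call:
{"name": "servo_tool", "arguments": {
  "plan": [
    [0, 0, 20, 0, 0],
    [0, 0, 50, 0, 0],
    [-10, 5, 75, 0, 0],
    [-25, 10, 90, 0, 0],
    [-40, 10, 90, 0, 0],
    [-55, 10, 90, 0, 0],
    [-60, 10, 90, 0, 0],
    [-60, 10, 90, 0, 0],
    [-60, 10, 90, 0, 0],
    [-60, 10, 90, 0, 0]
  ]
}}

```text
clock: 30.03
position: [0.4629, 0.1261, 0.2684]
tool_rot: [3.141, 0.0, 2.432]
force: [0.4, 0.5, -0.3]
grip_width: 0.0429
```

```bash
sed -i '$d' fit.py; echo 'angs("g11",(83,236.5),253,242.5,108);angs("g12",(83,236.5),254.6,242.6,106)' >> fit.py; python3 fit.py; python3 look.py g13
python3 - <<'E'
import cv2
a=cv2.imread("pics/g13.png")[130:290,60:260]; cv2.imwrite("pics/g13q.png",cv2.resize(a,None,fx=3.7,fy=3.7,interpolation=cv2.INTER_CUBIC))
E
```

```text
g11 dy 0 knob 0.7000000000000001 thimble 1.35
g11 dy -1.5 knob 0.5599999999999999 thimble 1.23
g12 dy 0 knob 0.5599999999999999 thimble 1.3399999999999999
g12 dy -1.5 knob 0.38 thimble 1.23
{'clock': 30.033, 'qpos': [-1.004, 0.317, 0.78, 1.953, -0.268, 0.976, 0.764], 'position': [0.463, 0.126, 0.268], 'tool_rot': [3.141, 0.0, 2.432], 'force': [0.387, 0.465, -0.316], 'moment': [-0.0, 0.028, 0.028], 'grip_width': 0.043}
```

View pics/g13q.png

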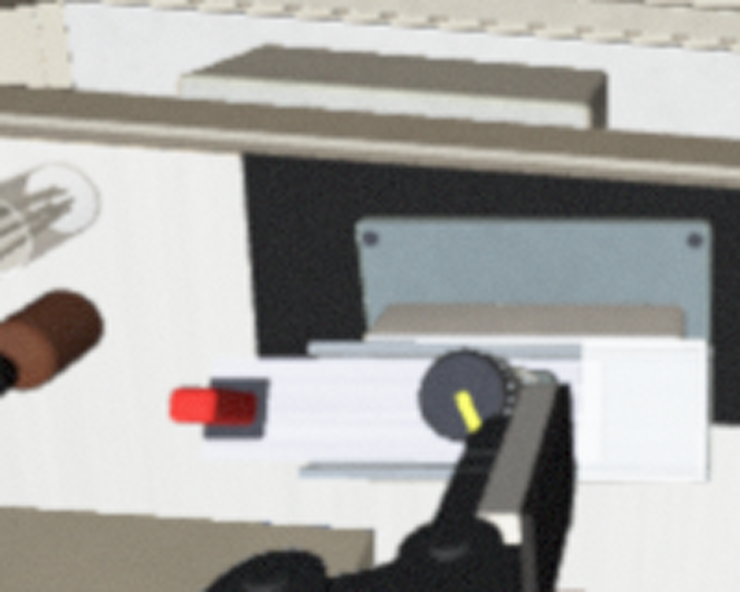

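```bash
python3 -c "
from workcell import bot
print(bot.job_done())"
```

```text
the job is handed in; nothing more can be done
None
```

I pulled the drawer out to its stop and turned the ratchet knob clockwise in nine grips until it slipped. The slip came to about 0.8 rad. I then let go and handed the job in at about 30 s of the 70 s allowed.

- **Drawer:** it moved about 35 mm. A further 2 mm of commanded pull moved it no more, and the resistance rose to about 20 N, so it was at its stop. The last picture still shows it out.
- **Turning:** the knob turned about 4 rad with its yellow line in line with the thimble's. After that the thimble stayed still while the knob kept turning, so the spindle was pressing on the ball.
- **Slip:** the fits to the two yellow lines in the last close view gave 0.78 and 0.85 rad. The mark on the knob's face, set against the thimble line, gave about 0.75. All three are well under a quarter turn.
- **Uncertainty:** the line fits needed a correction of about 1.5 pixels, set on earlier views where the slip was zero. I trust the slip figure to about ±0.1 rad.
- **What disagreed or was not seen:** the sink measured from the images read 6 to 7 mm against about 9 mm implied by the turns, because those views judge depth poorly. The ball was only partly visible beside the frame, so I inferred that it is clamped from the thimble no longer turning.
- **Robot:** it ended clear of the micrometer. The largest wrist force I read after a move was about 41 N, during one of the turns; forces were not read while the arm was moving.

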